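# Lift the strainer out of the brush-washing tank with the T-key

### The arm

A 6-joint arm with a two-finger parallel gripper is mounted at the origin on the work surface. World frame = base frame: x ahead of the robot, y to its left, z up, the work surface at z = 0. Lengths are in m, angles in rad, forces in N, time in s.
With the tool pointing down it reaches from about 0.35 to 0.85 m from the base axis. Payload 8.1 kg.
Tool frame: the origin (TCP) lies at the very end of the fingers, on their centre line; the grasp point (between the pads) lies 19 mm behind it; z points along the fingers, y is the direction in which the jaws open and shut (so a half turn about z gives the same grasp; the last joint's range is limited). The gripper opens to 93 mm and grips with 3 to 60 N. Pads are 15 mm wide; open, the fingers measure 128 mm over their backs; the gripper's body (75 mm by 188 mm) begins 65 mm behind the grasp point.
Start: joints at [1.13, 0.13, 1.488, -0, 1.523, -0.085], TCP at [0.209, 0.562, 0.219] pointing down, gripper open.
Joint ranges: [-2.96, 2.96], [-0.89, 2.26], [0.02, 2.5], [-1.34, 4.48], [0, 2.73], [-2.66, 2.66]. Speed limits (rad/s): [2.39, 2.39, 2.79, 3.14, 3.14, 3.14].

### API

Orientations are given as a rotation vector (axis times angle).
In Python, from workcell import ctrl gives the robot as it stands.
- The arm moves only by the tool drive_tool, never from a script. Its arguments are lists of equal length, an entry for each row: "delta_pos": the shift along the tool's x, y, z in m, a list of three; "twist": the turn, a rotation vector about the tool's x, y, z in rad, a list of three; "hand": the finger opening in m, from 0 to 0.093. In form: {"delta_pos": [[tx, ty, tz], ...], "twist": [[ax, ay, az], ...], "hand": [hand, ...]}. A call has 1 to 8 rows; each row shifts and turns the commanded pose from where the row before left it, along the tool's axes as they then stand; what a row does not reach is not made up. A row lasts 1/12 s, in which the tool goes at most 41.7 mm and 7.16 degrees, less where a joint would pass 70% of its speed; a pose out of reach is approached as far as the arm can. A call with a gripper value outside its range is refused whole. The fingers move at their own pace and stop on an object; "squeeze" is the grip in N (left out, the last holds). Time passes only in rows, so rows that do not move let the fingers close. It gives the time, the measured TCP pose, the force and the opening at its end, in the units of the state.
- ctrl.observe(): the state, without advancing time (a new reading comes with each control period).
- ctrl.capture(name): name is "scene" or "top" or "wrist"; returns a dict with "pixels" (480x640x3 uint8, red, green, blue), "camera_matrix" (3x3 intrinsics, pixels), "dist_coeffs" ([k1, k2, p1, p2, k3] as OpenCV has them; the pictures are not rectified), "extrinsics" (4x4, takes a point from world to camera coordinates). Camera axes: x right, y down, z forward; pixel columns grow to the right and rows downward; lengths in m; the calibration is good to about 2 mm. A picture is of the moment at which its call begins. There is no depth.
- ctrl.close_job(): hands the job in, once; it reports no verdict.
Trained networks look in a picture, given as the dict that the camera call returned (one of the last four; its "shot" number tells which), for a name from the list of things; names that differ only in an ending like _2 or _b are one class to them, and where a whole thing is asked for, a point or a joint stands for the part that bears it (a point fixed in the world has none). Each returns a list of dicts, best first, with "conf" (0 to 1); they miss things now and then, are a little off and sometimes report something else, mostly with a low value. They report only what shows in the picture. A call takes as long as a camera call. They do not tell look-alikes from the thing itself.
- ctrl.find_in(picture, name): "box" ([centre column, centre row, width, height] in pixels, round what is visible of it).
- ctrl.mark_of(picture, name): "xy" ([column, row] in pixels: a listed point, or the origin of a listed thing).
The state is a dict: "t": time; "qpos": joint angles; "dq": joint speeds; "effort": joint torques, N m; "ee_pos": TCP position; "tcp_rot": TCP orientation; "force": force on the tool from outside, world axes, zero at the start; "moment": the same for the moment, N m; "grip_width": finger opening in m.
Only numpy, scipy, OpenCV 4.12 (cv2) and the standard library are available. Lean on these libraries where they do the work, as an engineer would, in place of code of your own. Each camera call takes 0.05 s, during which the arm holds its last target.

### The job

Use the red-handled T-key from the fork stand to reach down into the narrow brush-washing tank: feel gently for the slot in the strainer's yellow plate, pass the crossbar through it, turn the key about a quarter turn and lift the strainer out without forcing it. Set it down gently, upright on the floor of the white drying tray, free the key and hang it back in the fork of its stand. Handle the strainer only with the key, do not push hard on it or on the tank, and leave everything else on the table where it is.

Things in the scene. Friction and masses are not known exactly. Their poses are not given: they have to be found in the camera images.
- tank: brush-washing tank fixed to the table: deep square steel well, open at the top, blue rim. Outside 74 x 74 mm, inside 66 x 66 mm, rim 125 mm above the table, inner floor 5 mm above it. Small grips on two sides, 80 mm up, stand 16 mm out. Origin: centre of its underside; z up, x and y along its sides.
- strainer: loose strainer standing on the tank's inner floor: square copper cage 61 x 61 x 38 mm, about 260 g in all. Origin: centre of its underside; z up, x and y along its sides. A round yellow plate with a slot lies in its open top (see slot_centre). More than 15 N between key and strainer damages it.
- slot_centre (a point): centre of the yellow plate's top, 36 mm above the strainer's origin. Plate 47 mm across, 4 mm thick; slot 35 x 11 mm, along the strainer's x axis turned by -1 to +1 rad: not reported, to be seen or felt. The plate swivels stiffly (0.08 N m) and is sprung: yields 9 mm down, 2 N at first, 7 N at the end, then hard. A bar pressed lightly on it and turned drops in: the push falls away.
- cage_hollow (a point): point 18 mm above the strainer's origin, in the hollow under the plate (plate's underside at 32 mm, cage floor at 4 mm). With the key's foot about here (12 to 24 mm above the strainer's origin) the crossbar is wholly below the plate and turns freely; turned crosswise to the slot and raised, it bears under the plate and the strainer hangs on it. Axes as the strainer's, not the slot's.
- key: loose T-key, upright, 110 g, 176 mm long. Origin: underside of its foot, on its long axis; z up to the handle. Foot: steel crossbar along the key's x axis, 30 mm long, 6 mm thick. Shaft 6 mm thick up to a round collar, 30 mm across, at 112 to 116 mm. It starts hanging by its collar in the stand's fork, crossbar along the stand's x axis, foot 18 mm above the table.
- key_grip (a point): where to hold the key, on its axis 148 mm above its origin: middle of the red handle, 16 x 16 mm square with faces square to the key's x and y, from 116 to 176 mm above the key's origin
- stand: key stand fixed to the table: grey post with a level fork, 60 mm wide, 8 mm thick, top 130 mm above the table. Origin: on the table, below where the key hangs. Fork slot 12 mm wide, open to the stand's -x (robot's side), from 25 mm in front of that point to 12 mm behind it. Foot plate 8 mm thick, 20 mm in front of the origin.
- stand_seat (a point): point on the stand's axis level with the fork's top: where the underside of the key's collar rests. To take the key, raise it a few mm and slide it out towards the stand's -x; to hang it, slide the shaft in with the collar above the fork, and lower it.
- tray: white drying tray fixed to the table, 120 x 120 mm, walls 4 mm thick and 18 mm high, floor 4 mm thick. Origin: centre of its underside; z up.
- paint_jar: bystander: dark-blue paint jar with black cap, 60 mm across, 75 mm high. Leave it alone.
- coffee_cup: bystander: white takeaway coffee cup, 72 mm across, 95 mm high. Leave it alone.
- tape_roll: bystander: roll of blue masking tape lying flat, 90 mm across, 24 mm high. Leave it alone.
- paint_tube: bystander: white paint tube (lying cylinder), 110 mm long, 28 mm thick. Leave it alone.
- eraser_block: bystander: grey eraser, 50 x 24 x 14 mm. Leave it alone.
- varnish_can: bystander: red varnish can, 54 mm across, 85 mm high. Leave it alone.
- sketchbook: bystander: green sketchbook, 120 x 170 x 16 mm, lying flat. Leave it alone.
Things that resemble listed ones, but are neither listed nor needed, are in the scene too. What is shaped like the key but pink is not meant. What is shaped like the stand but pink or turquoise is not meant.

How it is judged:
By the outcome, as a careful person would: the job done as asked, in the order asked, and still so for the second after the job is handed in, with the robot touching nothing.
It also fails if it takes over 72 s, if anything falls off the work surface, if the arm or the gripper's body presses on something with over 40 N, if the wrist force passes 120 N, or if a joint passes its speed limit or range.

## Working session

There is one attempt and no reset: what is moved stays moved. The work goes in short steps, Python scripts to look and compute and a tool call to move; the robot and the scene stay as the last step left them, time stands still between calls to the robot, and variables do not carry over. Pictures are saved under pics/ and viewed, and the job is handed in when it is done.

Besides the shell and the picture viewer there is one more tool, called after "Request:" by a JSON object that holds its "op" and its "data", one argument or row to a line. drive_tool: Moves the arm, as the interface text tells. Its arguments: {"type":"object","properties":{"delta_pos":{"type":"array","items":{"type":"array","items":{"type":"number"}}},"twist":{"type":"array","items":{"type":"array","items":{"type":"number"}}},"hand":{"type":"array","items":{"type":"number"}},"squeeze":{"type":"number"}},"required":["delta_pos","twist","hand"]}

```bash
ls; mkdir -p pics
python3 - <<'E'
from workcell import ctrl
import cv2
s=ctrl.observe(); print(s)
for n in ("scene","top","wrist"):
    p=ctrl.capture(n); cv2.imwrite(f"pics/{n}0.png",p["pixels"][:,:,::-1])
    print(n,p["camera_matrix"].tolist(),p["dist_coeffs"],p["extrinsics"].round(4).tolist())
    for k in ("tank","strainer","slot_centre","key","key_grip","stand","stand_seat","tray"):
        try: print(k,[( [round(float(v)) for v in d["xy"]],round(d["conf"],2)) for d in ctrl.mark_of(p,k)])
        except Exception as e: print(k,e)
E
```

```text
pics
{'t': 0.0, 'qpos': array([ 1.12955819e+00,  1.31167507e-01,  1.48923507e+00,  9.05035357e-06,
        1.52299902e+00, -8.54148042e-02]), 'dq': array([-0.0031526 , -0.00099081,  0.00019096,  0.00238612,  0.00072875,
       -0.00039053]), 'effort': array([-5.22919217e-04, -5.59842074e+01, -4.91750658e+01,  7.67050311e-02,
        3.56122339e-02, -1.55974858e-04]), 'ee_pos': array([0.20876492, 0.56192092, 0.21760793]), 'tcp_rot': array([-5.55897676e-01, -3.09153062e+00,  2.73942914e-03]), 'force': array([-0.59128027,  0.03353268,  0.17943925]), 'moment': array([-0.01785496, -0.03819133, -0.00529608]), 'grip_width': 0.09303069232031203}
scene [[436.8335318753634, 0.0, 320.73947014357367], [0.0, 436.8335318753634, 241.89993832045096], [0.0, 0.0, 1.0]] [-0.08184255  0.          0.          0.          0.        ] [[-0.6819, 0.7312, -0.0179, 0.3269], [0.4946, 0.443, -0.7477, -0.1853], [-0.5388, -0.5187, -0.6637, 1.3386], [0.0, 0.0, 0.0, 1.0]]
tank [([293, 278], 0.68)]
strainer [([294, 278], 0.59)]
slot_centre [([374, 294], 0.73), ([217, 289], 0.56)]
key [([332, 319], 0.96), ([368, 330]
[... 703 characters left out ...]
9, 226], 0.48)]
key_grip [([261, 216], 0.64), ([301, 209], 0.55), ([356, 235], 0.54)]
stand [([159, 275], 0.83), ([269, 231], 0.77), ([231, 330], 0.73)]
stand_seat [([220, 331], 0.87), ([260, 217], 0.85), ([141, 267], 0.85), ([354, 238], 0.28)]
tray [([457, 242], 0.67)]
wrist [[387.76051390706544, 0.0, 316.6114371463809], [0.0, 387.76051390706544, 239.95513143994998], [0.0, 0.0, 1.0]] [-0.05578499  0.          0.          0.          0.        ] [[0.3496, 0.9369, 0.0001, -0.5996], [0.8966, -0.3346, 0.2901, -0.0322], [0.2719, -0.1013, -0.957, 0.3927], [0.0, 0.0, 0.0, 1.0]]
tank []
strainer []
slot_centre []
key []
key_grip []
stand [([140, 356], 0.76), ([349, 401], 0.6)]
stand_seat []
tray []
```

View pics/scene0.png

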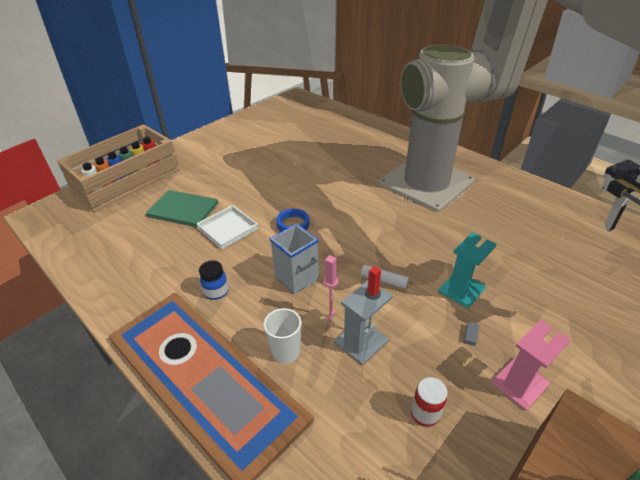

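View pics/top0.png

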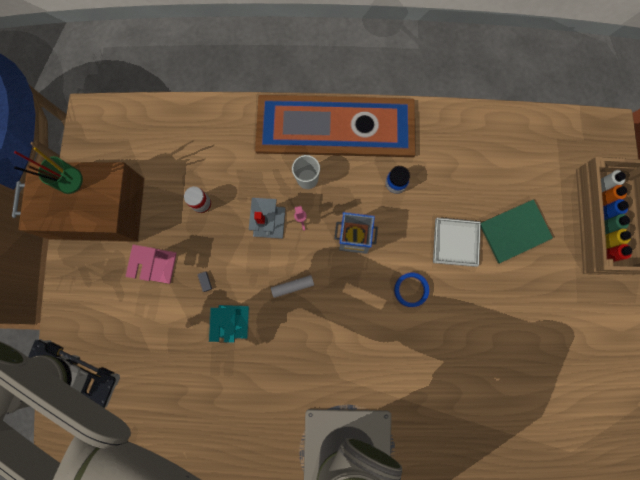

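View pics/wrist0.png

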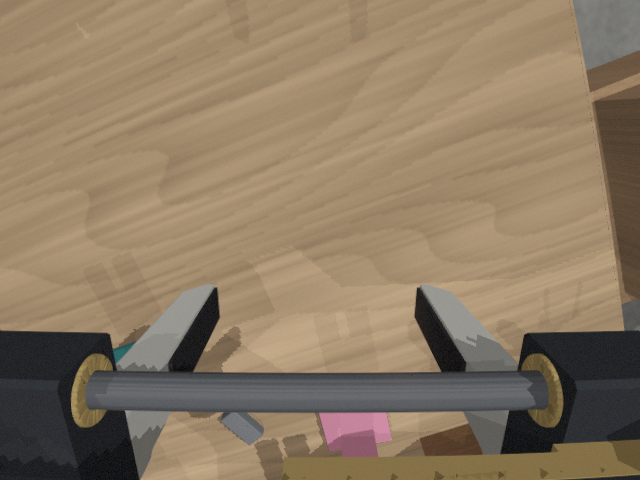

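```bash
cat > h.py <<'E'
import numpy as np, cv2
from workcell import ctrl
from scipy.spatial.transform import Rotation as R
def ray(p,uv):
    u=cv2.undistortPoints(np.array([[uv]],float),p["camera_matrix"],np.array(p["dist_coeffs"]))[0,0]
    E=p["extrinsics"]; d=E[:3,:3].T@np.array([u[0],u[1],1.]); c=-E[:3,:3].T@E[:3,3]
    return c,d
def onz(p,uv,z):
    c,d=ray(p,uv); return c+d*(z-c[2])/d[2]
def proj(p,X):
    E=p["extrinsics"]; X=np.atleast_2d(X)
    return cv2.projectPoints(np.array(X,float),cv2.Rodrigues(E[:3,:3])[0],E[:3,3],p["camera_matrix"],np.array(p["dist_coeffs"]))[0][:,0]
def tri(a):
    A=np.zeros((3,3));b=np.zeros(3)
    for p,uv in a:
        c,d=ray(p,uv); d/=np.linalg.norm(d); M=np.eye(3)-np.outer(d,d); A+=M;b+=M@c
    return np.linalg.solve(A,b)
def crop(p,c,r,k,name):
    c0,r0=int(max(0,c[0]-r)),int(max(0,c[1]-r))
    im=p["pixels"][r0:r0+2*r,c0:c0+2*r,::-1]
    cv2.imwrite("pics/"+name,cv2.resize(im,None,fx=k,fy=k,interpolation=cv2.INTER_CUBIC)); print(name,"origin",c0,r0,"scale",k)
E
python3 - <<'E'
from h import *
t=ctrl.capture("top"); s=ctrl.capture("scene")
import pickle; pickle.dump((t,s),open("init.pkl","wb"))
crop(t,(272,220),40,8,"t_stand.png");crop(t,(356,233),40,8,"t_tank.png")
crop(s,(365,305),60,6,"s_stand.png");crop(s,(295,258),50,6,"s_tank.png")
crop(t,(457,242),40,6,"t_tray.png")
E
```

```text
t_stand.png origin 232 180 scale 8
t_tank.png origin 316 193 scale 8
s_stand.png origin 305 245 scale 6
s_tank.png origin 245 208 scale 6
t_tray.png origin 417 202 scale 6
```

```bash
python3 -c "
import cv2,numpy as np
L=lambda n:cv2.resize(cv2.imread('pics/'+n),(400,400))
cv2.imwrite('pics/m1.png',np.hstack([L('t_stand.png'),L('t_tank.png')]))
cv2.imwrite('pics/m2.png',np.hstack([L('s_stand.png'),L('s_tank.png')]))"
```

```text
(no output)
```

View pics/m1.png

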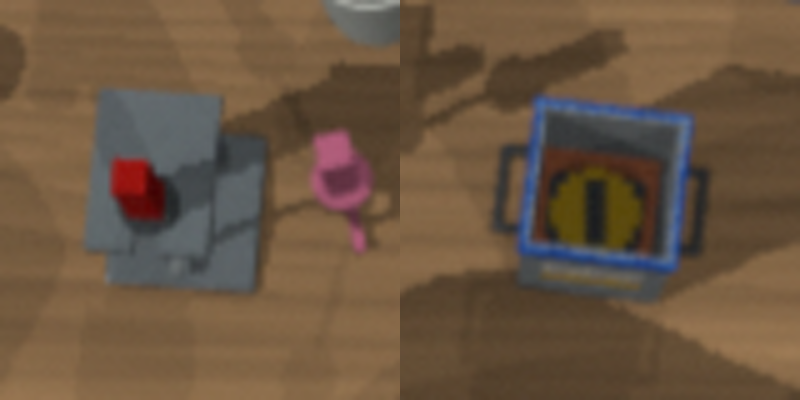

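View pics/m2.png

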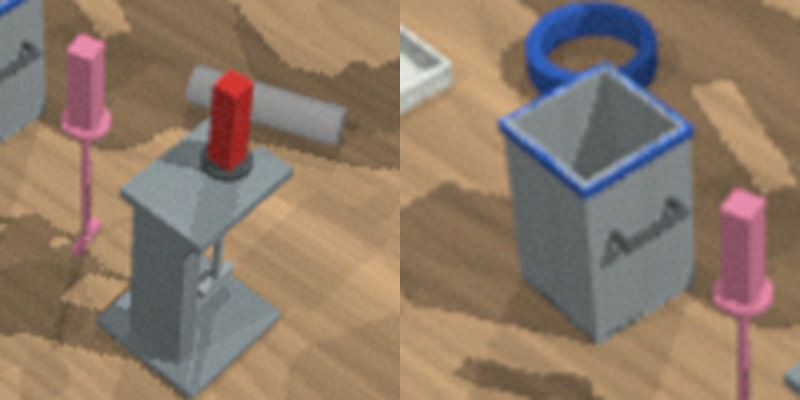

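View pics/t_tray.png

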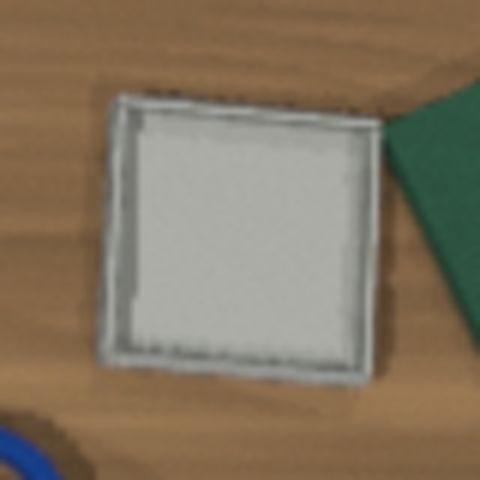

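```bash
cat > est.py <<'E'
from h import *
import pickle
t,s=pickle.load(open("init.pkl","rb"))
def q(pts,o,k,z,nm,p=t):
    P=np.array([onz(p,np.array(a)/k+o,z)[:2] for a in pts]); c=P.mean(0)
    e=(P[0]-P[3]+P[1]-P[2]); print(nm,"c",c.round(4),"yaw",round(float(np.arctan2(e[1],e[0])),4)); print(P.round(4).tolist())
    return P
q([(100,90),(222,97),(210,258),(87,248)],np.array([232,180]),5,.130,"fork")
q([(137,97),(292,115),(278,270),(118,250)],np.array([316,193]),5,.125,"tank")
q([(122,95),(384,120),(370,384),(100,365)],np.array([417,202]),6,.018,"tray")
print("slot",[onz(t,np.array(a)/5+[316,193],.041).round(4) for a in ((196,183),(196,237),(196,210))])
# scene
sc=np.array([245,208]);
q([(602-400,63),(695-400,128),(587-400,192),(500-400,122)],sc,4,.125,"tank scene",s)
# pink key, red key top
for nm,a,b in (("red",[(132,175),(232,180)],(232,82)),("pink",[(332,145),(232,180)],(86,42))):
    X=tri([(t,np.array(a[0])/5+a[1]),(s,np.array(b)/(400/120)+[305,245])]); print(nm,X.round(4))
E
python3 est.py
```

```text
fork c [0.5837 0.2209] yaw -0.026
[[0.6244, 0.2498], [0.6222, 0.1899], [0.5423, 0.192], [0.5458, 0.2518]]
tank c [ 0.5533 -0.0083] yaw -0.0899
[[0.5948, 0.0261], [0.5877, -0.0494], [0.5113, -0.0433], [0.5192, 0.0337]]
tray c [ 0.547  -0.2817] yaw -0.0878
[[0.6112, -0.2274], [0.603, -0.3465], [0.484, -0.3368], [0.4899, -0.216]]
slot [array([ 0.5692, -0.0071,  0.041 ]), array([ 0.5408, -0.0075,  0.041 ]), array([ 0.555 , -0.0073,  0.041 ])]
tank scene c [ 0.5566 -0.0053] yaw 3.0554
[[0.5166, -0.0412], [0.5222, 0.037], [0.5972, 0.0295], [0.5902, -0.0465]]
red [0.5686 0.2215 0.1924]
pink [0.5878 0.1317 0.1788]
```

```bash
cat > st.py <<'E'
from h import *
np.set_printoptions(suppress=True,precision=4)
import sys
def rel(pos,yaw):
    """tool target: z down, tool y at world angle yaw(+-pi). print delta in tool axes & turn about tool z"""
    o=ctrl.observe(); M=R.from_rotvec(o["tcp_rot"]).as_matrix()
    ang=np.arctan2(M[1,1],M[0,1])
    dy=(yaw-ang+np.pi/2)%np.pi-np.pi/2
    print("t",round(o["t"],2),"pos",o["ee_pos"],"yang",round(ang,4),"tilt z",M[:,2],"q",o["qpos"],"f",o["force"],"m",o["moment"],"w",round(o["grip_width"],4))
    print("delta world",np.array(pos)-o["ee_pos"],"delta tool",M.T@(np.array(pos)-o["ee_pos"]),"turn tool z",-dy)
    # after the turn first
    M2=M@R.from_rotvec([0,0,-dy]).as_matrix(); print("delta tool after turn",M2.T@(np.array(pos)-o["ee_pos"]),"Mx",M2[:,0],"My",M2[:,1])
if __name__=="__main__":
    a=[float(x) for x in sys.argv[1:]]; rel(a[:3],a[3])
E
python3 st.py 0.5 0.2215 0.30 1.545
python3 - <<'E'
from h import *
o=ctrl.observe();M=R.from_rotvec(o["tcp_rot"]).as_matrix();print(M.round(3))
w=ctrl.capture("wrist");E=w["extrinsics"];print("cam in tool",M.T@(-E[:3,:3].T@E[:3,3]-o["ee_pos"]), (M.T@E[:3,:3].T).round(3))
E
```

```text
t 1.45 pos [0.209  0.5625 0.2186] yang 1.215 tilt z [-0.      0.0001 -1.    ] q [ 1.1296  0.1304  1.4882  0.      1.523  -0.0854] f [-0.2809 -0.4642  0.5211] m [-0.0015  0.0353  0.0145] w 0.0933
delta world [ 0.291  -0.341   0.0814] delta tool [-0.3916 -0.2182 -0.0814] turn tool z -0.3300035676314912
delta tool after turn [-0.2997 -0.3333 -0.0814] Mx [-0.9997  0.0258  0.    ] My [0.0258 0.9997 0.0001]
[[-0.937  0.348 -0.   ]
 [ 0.348  0.937  0.   ]
 [ 0.     0.    -1.   ]]
cam in tool [ 0.08226233 -0.00037191 -0.16652324] [[-0.001 -0.957 -0.29 ]
 [ 1.    -0.001 -0.   ]
 [-0.    -0.29   0.957]]
```

Request:
{"op": "drive_tool", "data": {
  "delta_pos": [
    [0, 0, -0.02],
    [0, 0, -0.02],
    [0, 0, -0.02],
    [0, 0, -0.0214],
    [-0.025, -0.028, 0],
    [-0.025, -0.028, 0],
    [-0.025, -0.028, 0],
    [-0.025, -0.028, 0]
  ],
  "twist": [
    [0, 0, -0.0825],
    [0, 0, -0.0825],
    [0, 0, -0.0825],
    [0, 0, -0.0825],
    [0, 0, 0],
    [0, 0, 0],
    [0, 0, 0],
    [0, 0, 0]
  ],
  "hand": [0.045, 0.045, 0.045, 0.045, 0.045, 0.045, 0.045, 0.045],
  "squeeze": 20
}}

```text
t: 2.17
ee_pos: [0.3067, 0.4468, 0.3002]
tcp_rot: [0.039, 3.141, 0.0]
force: [0.3, -0.4, -0.0]
grip_width: 0.0463
```

Request:
{"op": "drive_tool", "data": {
  "delta_pos": [
    [-0.025, -0.028, 0],
    [-0.025, -0.028, 0],
    [-0.025, -0.028, 0],
    [-0.025, -0.028, 0],
    [-0.025, -0.028, 0],
    [-0.025, -0.028, 0],
    [-0.025, -0.028, 0],
    [-0.025, -0.025, 0]
  ],
  "twist": [
    [0, 0, 0],
    [0, 0, 0],
    [0, 0, 0],
    [0, 0, 0],
    [0, 0, 0],
    [0, 0, 0],
    [0, 0, 0],
    [0, 0, 0]
  ],
  "hand": [0.045, 0.045, 0.045, 0.045, 0.045, 0.045, 0.045, 0.045]
}}

```text
t: 2.83
ee_pos: [0.5013, 0.2199, 0.3003]
tcp_rot: [0.041, 3.141, 0.0]
force: [0.3, 0.4, 0.2]
grip_width: 0.045
```

```bash
python3 st.py 0.569 0.2215 0.30 1.545
python3 - <<'E'
from h import *
import pickle
w=ctrl.capture("wrist"); cv2.imwrite("pics/w1.png",w["pixels"][:,:,::-1]); pickle.dump(w,open("w1.pkl","wb"))
print(ctrl.mark_of(w,"key_grip"),ctrl.mark_of(w,"stand_seat"))
print(proj(w,[[.569,.2215,.194],[.569,.2215,.130]]))
E
```

```text
t 2.83 pos [0.5013 0.2199 0.3003] yang 1.5447 tilt z [ 0.0006  0.     -1.    ] q [ 0.3198 -0.0324  1.5089 -0.0002  1.6645 -1.2249] f [0.3081 0.3939 0.1723] m [0.0551 0.0285 0.0111] w 0.045
delta world [ 0.0677  0.0016 -0.0003] delta tool [-0.0676  0.0034  0.0004] turn tool z -0.0003392382941413974
delta tool after turn [-0.0676  0.0034  0.0004] Mx [-0.9997  0.0258 -0.0006] My [0.0258 0.9997 0.    ]
[{'xy': [221.8, 318.2], 'conf': 0.9}, {'xy': [318.1, 305.9], 'conf': 0.57}] [{'xy': [324.3, 290.9], 'conf': 0.88}, {'xy': [320.2, 249.1], 'conf': 0.68}]
[[321.05544695 321.53622923]
 [320.30653593 288.29265252]]
```

View pics/w1.png

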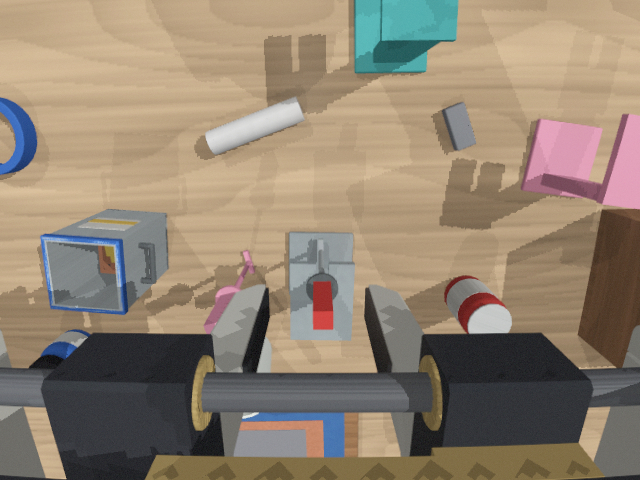

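Run:
```python
import pickle
from h import *
w=pickle.load(open("w1.pkl","rb"))
crop(w,(320,290),65,6,"w1c.png")
```

```text
w1c.png origin 255 225 scale 6
```

View pics/w1c.png

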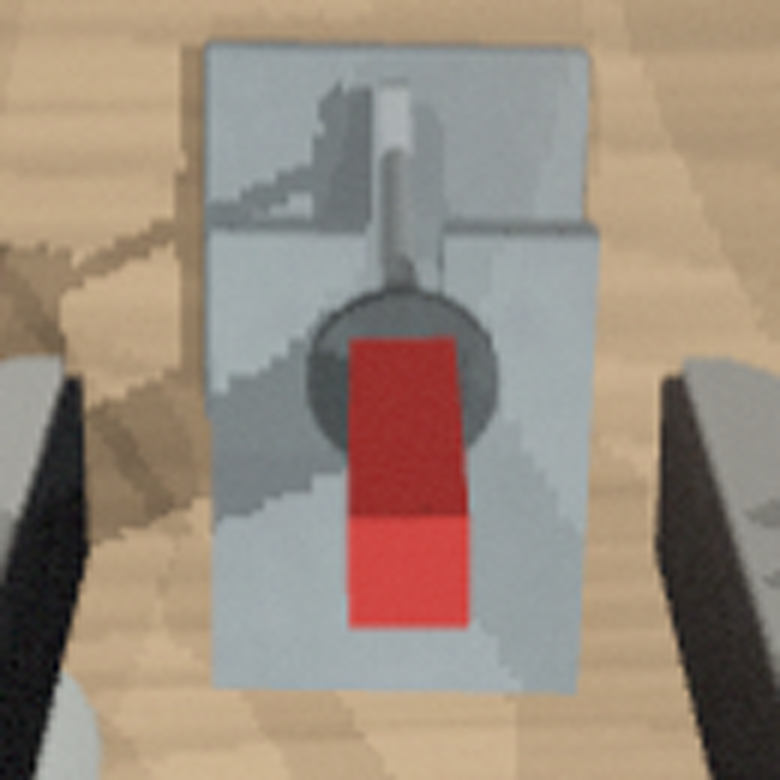

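```bash
python3 - <<'E'
import pickle
from h import *
w=pickle.load(open("w1.pkl","rb"))
f=lambda a,z: print(a,onz(w,np.array(a)/6+[255,225],z).round(4))
f((409,572),.194); f((348,572),.194);f((470,572),.194)
f((206,230),.13);f((598,228),.13);f((371,230),.13);f((443,228),.13);f((212,688),.13);f((576,692),.13);f((403,380),.134)
E
python3 st.py 0.5687 0.2224 0.15 1.545
```

```text
(409, 572) [0.568  0.2232 0.194 ]
(348, 572) [0.5678 0.2152 0.194 ]
(470, 572) [0.5682 0.2312 0.194 ]
(206, 230) [0.5431 0.1935 0.13  ]
(598, 228) [0.5445 0.2539 0.13  ]
(371, 230) [0.5438 0.2189 0.13  ]
(443, 228) [0.5438 0.23   0.13  ]
(212, 688) [0.6235 0.1905 0.13  ]
(576, 692) [0.626  0.2505 0.13  ]
(403, 380) [0.5673 0.2232 0.134 ]
t 2.98 pos [0.5015 0.2198 0.2997] yang 1.5409 tilt z [-0.0004 -0.0004 -1.    ] q [ 0.3195 -0.0309  1.5085 -0.0002  1.6645 -1.2214] f [-0.3486 -0.1385 -0.0427] m [0.0576 0.0344 0.015 ] w 0.0452
delta world [ 0.0672  0.0026 -0.1497] delta tool [-0.0671  0.0047  0.1497] turn tool z -0.004118758638815612
delta tool after turn [-0.0672  0.0044  0.1497] Mx [-0.9997  0.0258  0.0004] My [ 0.0258  0.9997 -0.0004]
```

Request:
{"op": "drive_tool", "data": {
  "delta_pos": [
    [-0.0225, 0.0015, 0],
    [-0.0225, 0.0015, 0.015],
    [-0.022, 0.0018, 0.025],
    [0, 0, 0.03],
    [0, 0, 0.03],
    [0, 0, 0.03],
    [0, 0, 0.0227],
    [0, 0, 0]
  ],
  "twist": [
    [0, 0, 0],
    [0, 0, 0],
    [0, 0, 0],
    [0, 0, 0],
    [0, 0, 0],
    [0, 0, 0],
    [0, 0, 0],
    [0, 0, 0]
  ],
  "hand": [0.045, 0.045, 0.045, 0.045, 0.045, 0.045, 0.045, 0.045]
}}

```text
t: 3.65
ee_pos: [0.5629, 0.2251, 0.1409]
tcp_rot: [-0.038, -3.132, 0.004]
force: [-0.9, -0.5, -1.3]
grip_width: 0.0452
```

```bash
python3 st.py 0.5685 0.2228 0.147 1.541
python3 - <<'E'
from h import *
w=ctrl.capture("wrist"); crop(w,(320,330),100,4,"w2c.png")
w=ctrl.capture("scene"); crop(w,(370,290),60,6,"s2c.png")
E
```

```text
t 3.65 pos [0.5629 0.2251 0.1409] yang 1.5464 tilt z [-0.0096 -0.0025 -1.    ] q [ 0.2956  0.2043  1.5494  0.0004  1.3979 -1.2508] f [-0.9031 -0.4876 -1.2879] m [ 0.0447  0.0536 -0.0368] w 0.0452
delta world [ 0.0056 -0.0023  0.0061] delta tool [-0.0056 -0.0022 -0.0062] turn tool z 0.005351897644917392
delta tool after turn [-0.0056 -0.0021 -0.0062] Mx [-0.9995  0.0298  0.0096] My [ 0.0298  0.9996 -0.0028]
w2c.png origin 220 230 scale 4
s2c.png origin 310 230 scale 6
```

View pics/w2c.png

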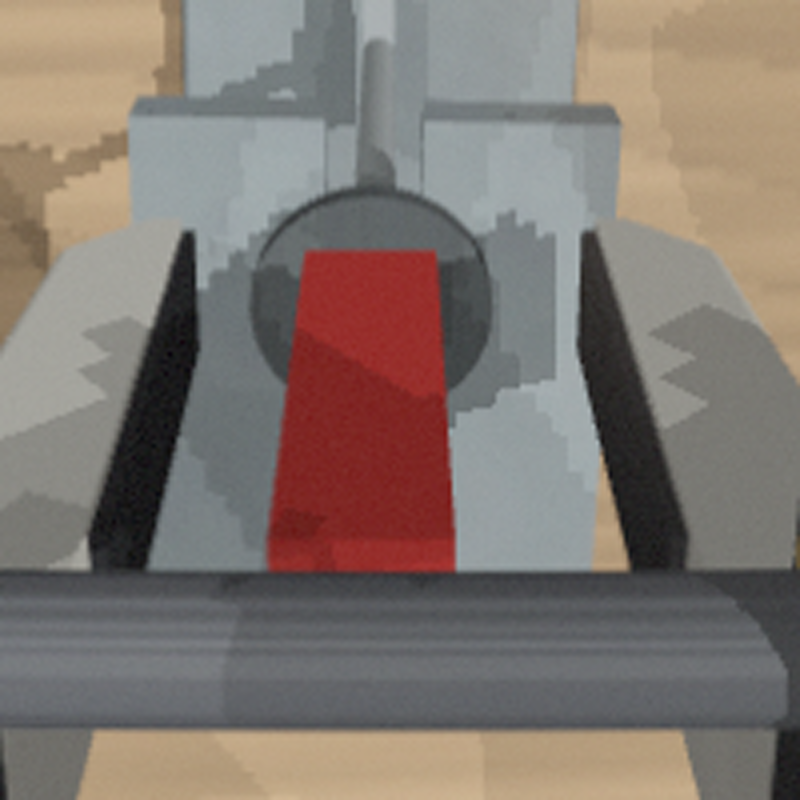

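View pics/s2c.png

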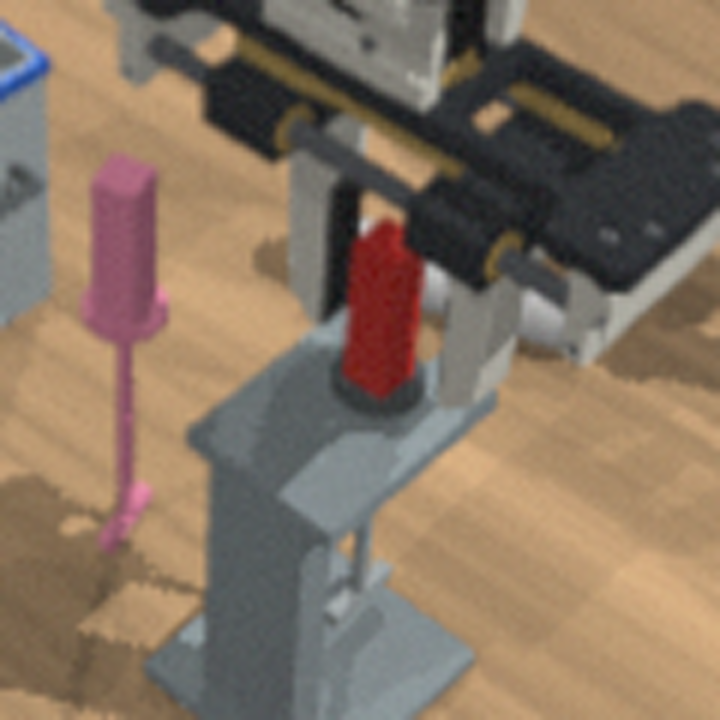

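Request:
{"op": "drive_tool", "data": {
  "delta_pos": [
    [0, 0, 0],
    [0, 0, 0],
    [0, 0, 0]
  ],
  "twist": [
    [0, 0, 0],
    [0, 0, 0],
    [0, 0, 0]
  ],
  "hand": [0.045, 0.045, 0.045]
}}

```text
t: 4.0
ee_pos: [0.5687, 0.2255, 0.1499]
tcp_rot: [0.04, 3.138, 0.002]
force: [-0.2, -0.3, -0.5]
grip_width: 0.0453
```

```bash
python3 st.py 0.5685 0.2228 0.147 1.541
```

```text
t 4.0 pos [0.5687 0.2255 0.1499] yang 1.5452 tilt z [ 0.0037  0.0012 -1.    ] q [ 0.2937  0.1981  1.5395  0.0001  1.4001 -1.2515] f [-0.2194 -0.3435 -0.5033] m [0.0486 0.0667 0.0439] w 0.0453
delta world [-0.0002 -0.0027 -0.0029] delta tool [ 0.0001 -0.0027  0.0029] turn tool z 0.004223000192876247
delta tool after turn [ 0.0001 -0.0027  0.0029] Mx [-0.9995  0.0298 -0.0036] My [0.0298 0.9996 0.0013]
```

Request:
{"op": "drive_tool", "data": {
  "delta_pos": [
    [0, -0.0025, 0.003],
    [0, 0, 0],
    [0, 0, 0],
    [0, 0, 0],
    [0, 0, 0],
    [0, 0, 0],
    [0, 0, 0],
    [0, 0, 0]
  ],
  "twist": [
    [0, 0, 0],
    [0, 0, 0],
    [0, 0, 0],
    [0, 0, 0],
    [0, 0, 0],
    [0, 0, 0],
    [0, 0, 0],
    [0, 0, 0]
  ],
  "hand": [0.045, 0.045, 0.01, 0.01, 0.01, 0.01, 0.01, 0.01],
  "squeeze": 35
}}

```text
t: 4.67
ee_pos: [0.5673, 0.2224, 0.1443]
tcp_rot: [-0.04, -3.141, -0.0]
force: [-0.1, 1.2, -0.2]
grip_width: 0.0159
```

```bash
python3 st.py 0.5685 0.2228 0.155 1.541
```

```text
t 4.67 pos [0.5673 0.2224 0.1443] yang 1.545 tilt z [-0.  0. -1.] q [ 0.2895  0.2     1.5478  0.      1.3938 -1.2556] f [-0.1326  1.2382 -0.1573] m [ 0.0243  0.0046 -0.0458] w 0.0159
delta world [0.0012 0.0004 0.0107] delta tool [-0.0012  0.0004 -0.0107] turn tool z 0.004038277358097364
delta tool after turn [-0.0012  0.0004 -0.0107] Mx [-0.9996  0.0298  0.    ] My [0.0298 0.9996 0.    ]
```

Request:
{"op": "drive_tool", "data": {
  "delta_pos": [
    [0, 0, -0.004],
    [0, 0, -0.004],
    [0, 0, 0],
    [0, 0, 0]
  ],
  "twist": [
    [0, 0, 0],
    [0, 0, 0],
    [0, 0, 0],
    [0, 0, 0]
  ],
  "hand": [0.01, 0.01, 0.01, 0.01]
}}

```text
t: 5.0
ee_pos: [0.5677, 0.2225, 0.1529]
tcp_rot: [0.04, 3.14, 0.0]
force: [0.1, 0.7, -1.0]
grip_width: 0.0161
```

```bash
python3 st.py 0.5685 0.2228 0.155 1.541
python3 - <<'E'
from h import *
w=ctrl.capture("wrist"); crop(w,(320,330),100,4,"w3c.png")
w=ctrl.capture("scene"); crop(w,(370,290),60,6,"s3c.png")
E
```

```text
t 5.0 pos [0.5677 0.2225 0.1529] yang 1.545 tilt z [ 0.0009  0.0003 -1.    ] q [ 0.2895  0.1934  1.5391 -0.      1.4081 -1.2556] f [ 0.128   0.6883 -1.0121] m [ 0.0388  0.0378 -0.0079] w 0.0161
delta world [0.0008 0.0003 0.0021] delta tool [-0.0008  0.0003 -0.0021] turn tool z 0.004045269666025142
delta tool after turn [-0.0008  0.0003 -0.0021] Mx [-0.9996  0.0298 -0.0009] My [0.0298 0.9996 0.0003]
w3c.png origin 220 230 scale 4
s3c.png origin 310 230 scale 6
```

View pics/w3c.png

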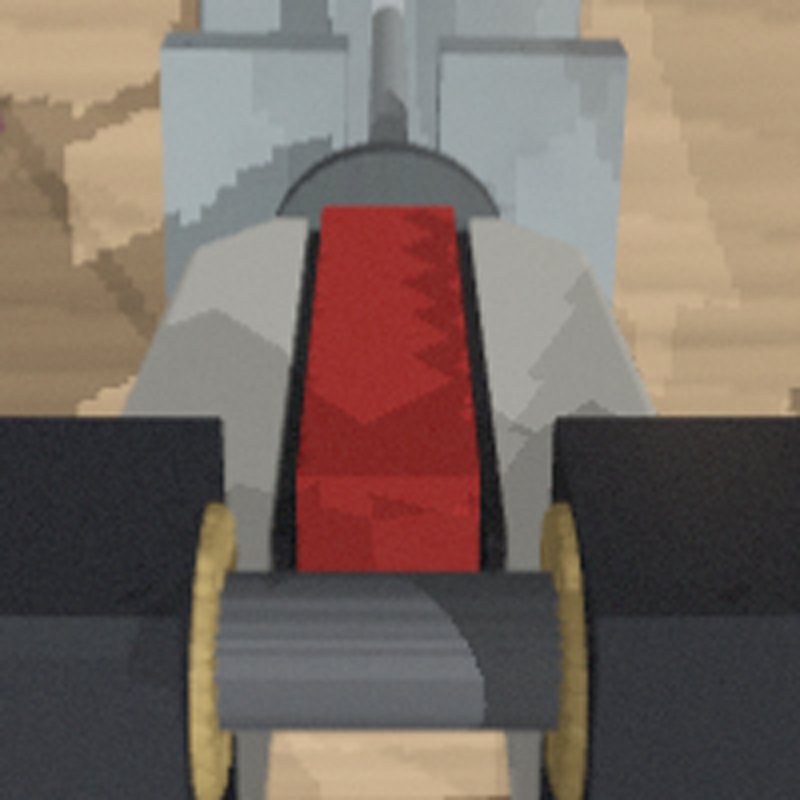

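View pics/s3c.png

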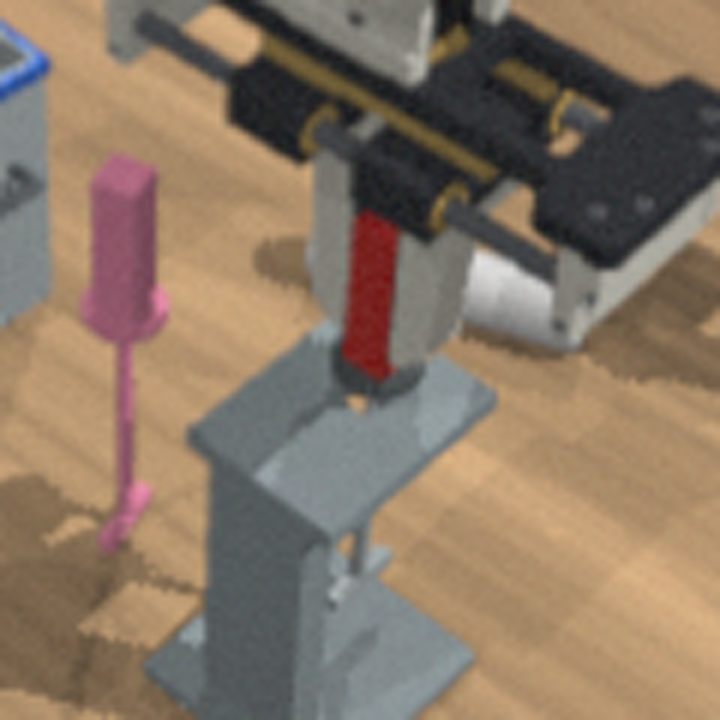

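Request:
{"op": "drive_tool", "data": {
  "delta_pos": [
    [0.012, 0, 0],
    [0.018, 0, 0],
    [0.02, 0, 0],
    [0.018, 0, 0],
    [0, 0, -0.01],
    [0, 0, -0.03],
    [0, 0, -0.035],
    [0, 0, -0.035]
  ],
  "twist": [
    [0, 0, 0],
    [0, 0, 0],
    [0, 0, 0],
    [0, 0, 0],
    [0, 0, 0],
    [0, 0, 0],
    [0, 0, 0],
    [0, 0, 0]
  ],
  "hand": [0.01, 0.01, 0.01, 0.01, 0.01, 0.01, 0.01, 0.01]
}}

```text
t: 5.77
ee_pos: [0.499, 0.2239, 0.2634]
tcp_rot: [-0.04, -3.14, 0.001]
force: [1.0, 0.5, -1.4]
grip_width: 0.016
```

Request:
{"op": "drive_tool", "data": {
  "delta_pos": [
    [0, 0, -0.035],
    [0, 0, -0.035],
    [-0.018, -0.03, 0],
    [-0.018, -0.03, 0],
    [-0.018, -0.03, 0],
    [-0.018, -0.03, 0],
    [-0.018, -0.03, 0],
    [-0.018, -0.03, 0]
  ],
  "twist": [
    [0, 0, 0],
    [0, 0, 0],
    [0, 0, 0],
    [0, 0, 0],
    [0, 0, 0],
    [0, 0, 0],
    [0, 0, 0],
    [0, 0, 0]
  ],
  "hand": [0.01, 0.01, 0.01, 0.01, 0.01, 0.01, 0.01, 0.01]
}}

```text
t: 6.43
ee_pos: [0.6037, 0.0396, 0.3329]
tcp_rot: [0.041, 3.14, -0.0]
force: [0.4, 0.9, -0.5]
grip_width: 0.0156
```

```bash
python3 st.py 0.64 -0.008 0.335 1.56
python3 - <<'E'
from h import *
t=ctrl.capture("top"); crop(t,(272,220),40,8,"t4c.png")
E
```

```text
t 6.43 pos [0.6037 0.0396 0.3329] yang 1.545 tilt z [ 0.0009 -0.0001 -1.    ] q [-0.0192  0.1258  1.2873 -0.0001  1.7276 -1.5642] f [ 0.3722  0.9322 -0.4867] m [ 0.042  -0.0183  0.0427] w 0.0156
delta world [ 0.0363 -0.0476  0.0021] delta tool [-0.0375 -0.0466 -0.0021] turn tool z -0.015012532533038137
delta tool after turn [-0.0368 -0.0472 -0.0021] Mx [-0.9999  0.0108 -0.0009] My [ 0.0108  0.9999 -0.0001]
t4c.png origin 232 180 scale 8
```

View pics/t4c.png

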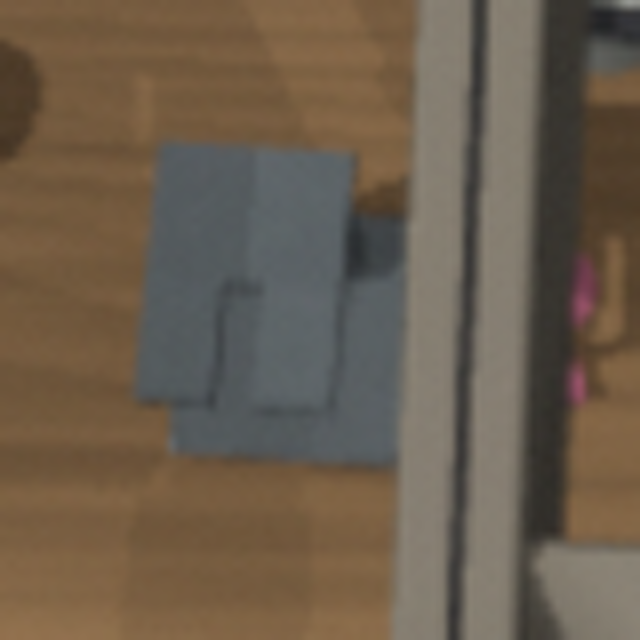

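Request:
{"op": "drive_tool", "data": {
  "delta_pos": [
    [-0.0185, -0.0235, 0],
    [-0.0185, -0.0235, 0],
    [0, 0, 0],
    [0, 0, 0]
  ],
  "twist": [
    [0, 0, 0],
    [0, 0, 0],
    [0, 0, 0],
    [0, 0, 0]
  ],
  "hand": [0.01, 0.01, 0.01, 0.01]
}}

```text
t: 6.82
ee_pos: [0.6391, -0.0082, 0.3317]
tcp_rot: [-0.044, -3.14, 0.0]
force: [-0.7, 1.2, -0.7]
grip_width: 0.0161
```

```bash
python3 st.py 0.554 -0.007 0.335 1.56
python3 - <<'E'
from h import *
import pickle
w=ctrl.capture("wrist"); cv2.imwrite("pics/w5.png",w["pixels"][:,:,::-1]); pickle.dump(w,open("w5.pkl","wb"))
print(ctrl.mark_of(w,"slot_centre"),ctrl.mark_of(w,"strainer"),ctrl.mark_of(w,"tank"))
p=proj(w,[[.5540,-.0073,.041]])[0]; print(p)
crop(w,p,60,6,"w5c.png")
E
```

```text
t 6.82 pos [ 0.6391 -0.0082  0.3317] yang 1.5426 tilt z [-0.001 -0.    -1.   ] q [-0.093   0.2228  1.1814 -0.0001  1.7384 -1.6355] f [-0.7306  1.241  -0.6724] m [ 0.109  -0.0068  0.013 ] w 0.0161
delta world [-0.0851  0.0012  0.0033] delta tool [ 0.0851 -0.0012 -0.0033] turn tool z -0.01743667115083336
delta tool after turn [ 0.0851  0.0003 -0.0033] Mx [-0.9999  0.0108  0.001 ] My [ 0.0108  0.9999 -0.    ]
[{'xy': [313.8, 123.7], 'conf': 0.81}] [{'xy': [316.6, 122.4], 'conf': 0.89}] []
[315.19732663 120.67719529]
w5c.png origin 255 60 scale 6
```

View pics/w5.png

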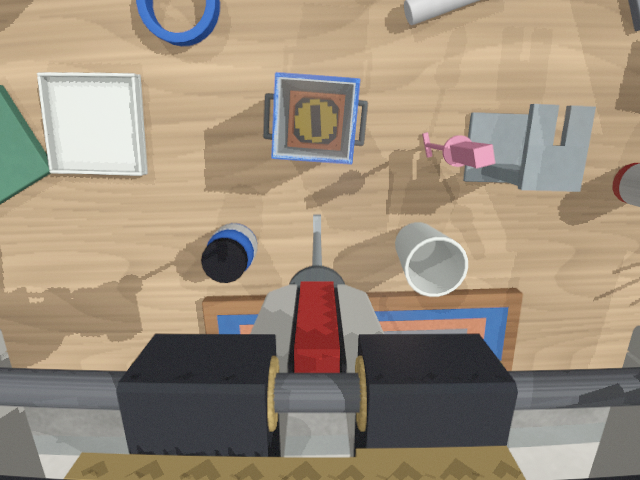

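View pics/w5c.png

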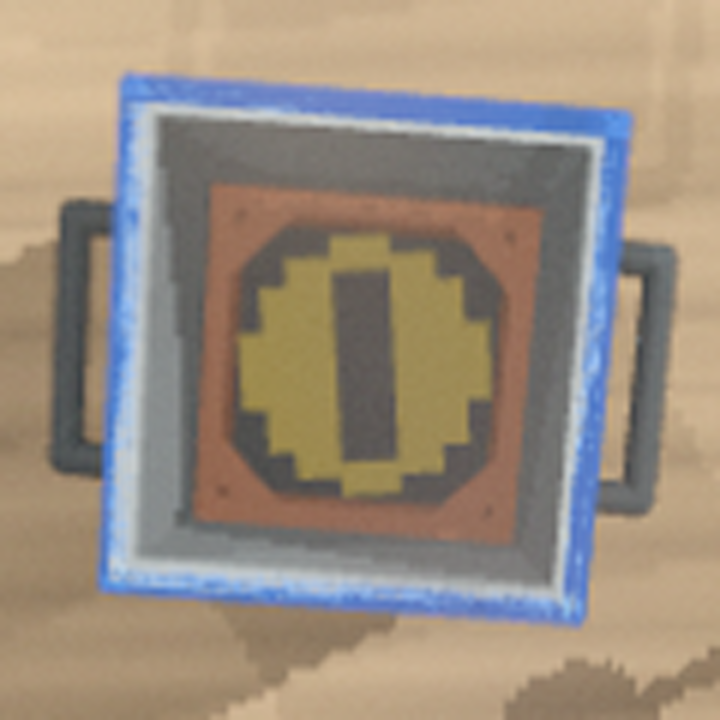

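Run:
```python
import pickle
from h import *
w=pickle.load(open("w5.pkl","rb"))
f=lambda a,z: onz(w,np.array(a)/6+[255,60],z)
a=f((360,269),.041);b=f((370.5,462),.041);print(a,b,(a+b)/2,np.linalg.norm(a-b),np.arctan2(*(b-a)[[1,0]]))
def quad(P,z):
    P=np.array([f(p,z) for p in P]); 
    for i in range(4): 
        d=P[(i+1)%4]-P[i]; print(np.linalg.norm(d).round(4),np.arctan2(d[1],d[0]).round(4))
    print(P.mean(0))
print("rim");quad([(122,73),(632,112),(580,625),(100,590)],.125)
print("strainer");quad([(211,182),(543,210),(517,542),(193,513)],.043)
print("plate c",f((366,364),.041))
```

```text
[ 0.53682557 -0.00699622  0.041     ] [ 0.5720766  -0.00607483  0.041     ] [ 0.55445109 -0.00653552  0.041     ] 0.03526307316774408 0.026131772766441283
rim
0.0767 1.4692
0.0768 -0.1086
0.0762 -1.6727
0.0768 3.0397
[ 0.55333927 -0.00741074  0.125     ]
strainer
0.0616 1.4612
0.0606 -0.093
0.0622 -1.6882
0.0601 3.0374
[ 0.55407422 -0.00637996  0.043     ]
plate c [ 0.55401553 -0.00639075  0.041     ]
```

Run:
```python
import pickle
from h import *
w=pickle.load(open("w5.pkl","rb"))
crop(w,(317,250),45,8,"w5k.png")
o=ctrl.observe();p=o["ee_pos"];M=R.from_rotvec(o["tcp_rot"]).as_matrix()
for d in ([.015,0,.1263],[.015,0,.1203],[.015,.003,.1263],[.015,-.003,.1263],[-.015,0,.1263],[0,0,.1263],[0.015,0,.0123],[0,0.015,.0103],[0,-.015,.0103]):
    print(d,((proj(w,[p+M@np.array(d)])[0]-[272,205])*8).round(0))
```

```text
w5k.png origin 272 205 scale 8
[0.015, 0, 0.1263] [383.  62.]
[0.015, 0, 0.1203] [383.  76.]
[0.015, 0.003, 0.1263] [414.  62.]
[0.015, -0.003, 0.1263] [351.  63.]
[-0.015, 0, 0.1263] [383. 358.]
[0, 0, 0.1263] [383. 213.]
[0.015, 0, 0.0123] [397. 476.]
[0, 0.015, 0.0103] [640. 714.]
[0, -0.015, 0.0103] [155. 716.]
```

View pics/w5k.png

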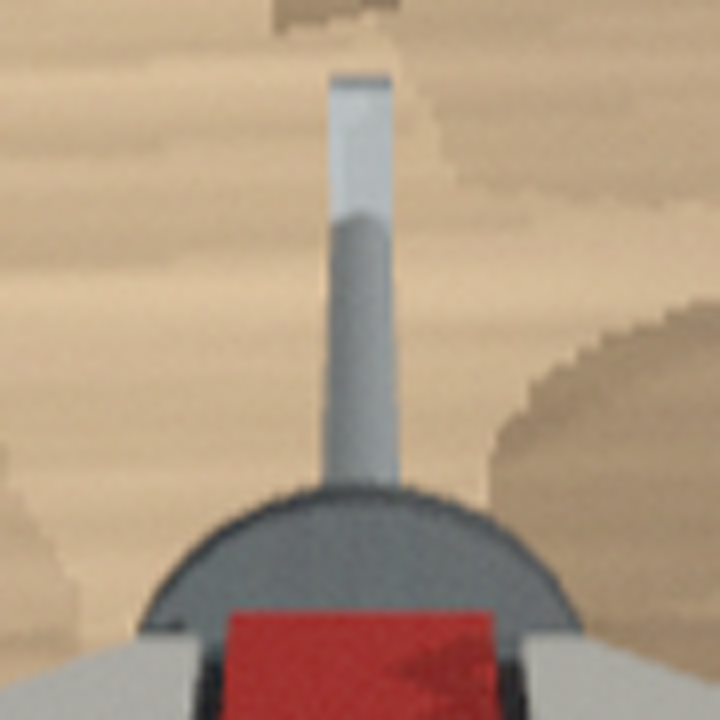

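Run:
```python
import pickle
from h import *
for n,(pos,rv) in {"w1":([0.5015,.2198,.2997],None),"w5":(None,None)}.items():
    w=pickle.load(open(n+".pkl","rb")); E=w["extrinsics"]
    o=ctrl.observe();p=np.array(pos if pos else o["ee_pos"]);
    c=-E[:3,:3].T@E[:3,3]
    ang=1.5425
    ya=np.array([np.cos(ang),np.sin(ang),0]); print(n,"cam-tcp along tool y",(c-p)@ya, (c-p))
    for d in (-.0225,0,.0225):
        q=p+ya*d; print(d,proj(w,[q]),proj(w,[q+[0,0,.012]]))
```

```text
w1 cam-tcp along tool y -4.83015127184354e-05 [-0.08260056  0.0022896   0.16712722]
-0.0225 [[269.20162564 304.02015452]] [[266.08725396 316.05510308]]
0 [[316.52534705 304.1024546 ]] [[316.52411655 316.15759777]]
0.0225 [[363.84504004 304.07749089]] [[366.95638422 316.11504716]]
w5 cam-tcp along tool y -0.0024218101463876754 [-8.13128506e-02 -1.21310747e-04  1.65506336e-01]
-0.0225 [[274.12896611 303.64322116]] [[271.3008327 315.759137 ]]
0 [[321.9789435  303.62523853]] [[322.33864408 315.75283312]]
0.0225 [[369.80564499 303.49846725]] [[373.34786666 315.59887925]]
```

```bash
python3 - <<'E'
import pickle
from h import *
o=ctrl.observe();print(o["ee_pos"],abs(o["dq"]).max())
w=ctrl.capture("wrist"); pickle.dump((w,o),open("w6.pkl","wb")); E=w["extrinsics"]
o2=ctrl.observe();print(o2["ee_pos"]); c=-E[:3,:3].T@E[:3,3]
M=R.from_rotvec(o["tcp_rot"]).as_matrix(); print("cam in tool",M.T@(c-o["ee_pos"]))
p=proj(w,[[.5540,-.0073,.041]])[0]; crop(w,p,60,6,"w6c.png"); crop(w,(317,250),45,8,"w6k.png")
for d in ([.015,0,.1263],[.015,0,.1203],[0,0,.1263],[0.015,0,.0123]):
    print(d,((proj(w,[o["ee_pos"]+M@np.array(d)])[0]-[272,205])*8).round(0))
E
python3 -c "
import cv2,numpy as np
L=lambda n:cv2.resize(cv2.imread('pics/'+n),(400,400))
cv2.imwrite('pics/m6.png',np.hstack([L('w6c.png'),L('w6k.png')]))"
```

```text
[ 0.6383077  -0.00569206  0.33282989] 0.006965102285326327
[ 0.6382653  -0.00559356  0.33288279]
cam in tool [ 8.23219549e-02  6.58308567e-05 -1.66527237e-01]
w6c.png origin 253 61 scale 6
w6k.png origin 272 205 scale 8
[0.015, 0, 0.1263] [357.  67.]
[0.015, 0, 0.1203] [357.  81.]
[0, 0, 0.1263] [357. 217.]
[0.015, 0, 0.0123] [357. 484.]
```

View pics/w6c.png

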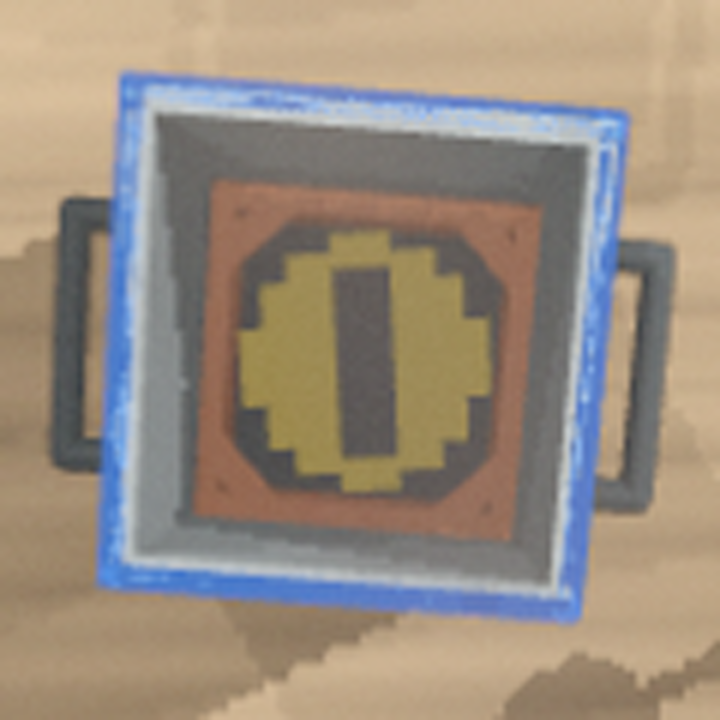

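View pics/w6k.png

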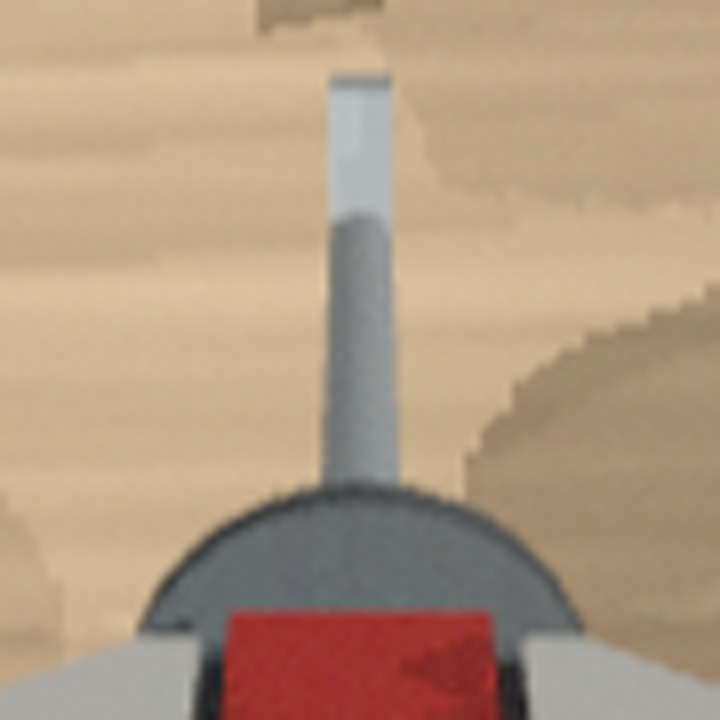

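```bash
python3 - <<'E'
import pickle
from h import *
w,o=pickle.load(open("w6.pkl","rb"))
f=lambda a,z: onz(w,np.array(a)/6+[253,61],z)
a=f((360,268),.041);b=f((370.5,459),.041);print(a,b,(a+b)/2,np.linalg.norm(a-b),np.arctan2(*(b-a)[[1,0]]))
for z,P in ((.125,[(122,72),(630,110),(580,623),(100,588)]),(.043,[(212,181),(543,207),(517,540),(194,512)])):
    P=np.array([f(p,z) for p in P]);print(P.mean(0)); d=P[3]-P[0]+P[2]-P[1]; print(np.arctan2(d[1],d[0]))
E
python3 st.py 0.5540 -0.009 0.30 1.5968
```

```text
[ 0.53721942 -0.00705145  0.041     ] [ 0.57220292 -0.00604355  0.041     ] [ 0.55471117 -0.0065475   0.041     ] 0.034998017049084985 0.02880281446670397
[ 0.55339549 -0.00710444  0.125     ]
-0.10121866222090056
[ 0.55438234 -0.00629417  0.043     ]
-0.09628929189163483
t 7.07 pos [ 0.6383 -0.0056  0.3329] yang 1.5462 tilt z [ 0.0007  0.0001 -1.    ] q [-0.0892  0.2187  1.1839  0.0001  1.7384 -1.6353] f [ 0.6399 -0.202  -1.0277] m [-0.0056  0.0373  0.0092] w 0.016
delta world [-0.0843 -0.0034 -0.0329] delta tool [ 0.0842 -0.0055  0.0328] turn tool z -0.050614828530042066
delta tool after turn [ 0.0843 -0.0012  0.0328] Mx [-0.9997 -0.026  -0.0007] My [-0.026   0.9997  0.0001]
```

Request:
{"op": "drive_tool", "data": {
  "delta_pos": [
    [0, 0, 0],
    [0.021, 0, 0],
    [0.021, 0, 0],
    [0.021, 0.0005, 0],
    [0.014, 0.0005, 0],
    [0.0073, 0, 0],
    [0, 0, 0],
    [0, 0, 0]
  ],
  "twist": [
    [0, 0, -0.0506],
    [0, 0, 0],
    [0, 0, 0],
    [0, 0, 0],
    [0, 0, 0],
    [0, 0, 0],
    [0, 0, 0],
    [0, 0, 0]
  ],
  "hand": [0.01, 0.01, 0.01, 0.01, 0.01, 0.01, 0.01, 0.01]
}}

```text
t: 7.73
ee_pos: [0.5544, -0.0072, 0.3329]
tcp_rot: [-0.04, 3.14, -0.0]
force: [-0.6, 0.3, -0.9]
grip_width: 0.0156
```

```bash
python3 st.py 0.5539 -0.0068 0.186 1.597
```

```text
t 7.73 pos [ 0.5544 -0.0072  0.3329] yang 1.5962 tilt z [ 0.0015 -0.0001 -1.    ] q [-0.1055 -0.0131  1.4313  0.      1.7219 -1.7017] f [-0.6062  0.3307 -0.8726] m [ 0.0505 -0.0928 -0.0024] w 0.0156
delta world [-0.0005  0.0004 -0.1469] delta tool [0.0007 0.0005 0.1469] turn tool z -0.0007889345045075657
delta tool after turn [0.0007 0.0005 0.1469] Mx [-0.9997 -0.0262 -0.0015] My [-0.0262  0.9997 -0.0001]
```

Request:
{"op": "drive_tool", "data": {
  "delta_pos": [
    [0.0005, 0.0004, 0.012],
    [0, 0, 0.025],
    [0, 0, 0.03],
    [0, 0, 0.03],
    [0, 0, 0.025],
    [0, 0, 0.015],
    [0, 0, 0.006],
    [0, 0, 0]
  ],
  "twist": [
    [0, 0, 0],
    [0, 0, 0],
    [0, 0, 0],
    [0, 0, 0],
    [0, 0, 0],
    [0, 0, 0],
    [0, 0, 0],
    [0, 0, 0]
  ],
  "hand": [0.01, 0.01, 0.01, 0.01, 0.01, 0.01, 0.01, 0.01]
}}

```text
t: 8.4
ee_pos: [0.5524, -0.007, 0.1863]
tcp_rot: [0.039, -3.137, -0.001]
force: [-0.5, 0.1, -1.0]
grip_width: 0.0161
```

Request:
{"op": "drive_tool", "data": {
  "delta_pos": [
    [0, 0, 0],
    [0, 0, 0]
  ],
  "twist": [
    [0, 0, 0],
    [0, 0, 0]
  ],
  "hand": [0.01, 0.01]
}}

```text
t: 8.57
ee_pos: [0.5547, -0.0073, 0.1908]
tcp_rot: [-0.039, 3.139, -0.0]
force: [-0.2, -0.3, 0.3]
grip_width: 0.0157
```

```bash
python3 st.py 0.5539 -0.0068 0.167 1.597
python3 - <<'E'
from h import *
import pickle
w=ctrl.capture("wrist"); o=ctrl.observe(); pickle.dump((w,o),open("w7.pkl","wb"))
p=proj(w,[[.5540,-.0068,.1]])[0]; print(p); crop(w,p,70,6,"w7c.png")
E
```

```text
t 8.57 pos [ 0.5547 -0.0073  0.1908] yang 1.5956 tilt z [ 0.0023 -0.0002 -1.    ] q [-0.1056  0.0205  1.6546  0.      1.4643 -1.7013] f [-0.1517 -0.3338  0.2915] m [ 0.0048 -0.0424  0.0386] w 0.0157
delta world [-0.0008  0.0005 -0.0238] delta tool [0.0009 0.0005 0.0238] turn tool z -0.0013560169121444865
delta tool after turn [0.0009 0.0005 0.0238] Mx [-0.9997 -0.0262 -0.0023] My [-0.0262  0.9997 -0.0003]
[317.34991887 244.59884679]
w7c.png origin 247 174 scale 6
```

View pics/w7c.png

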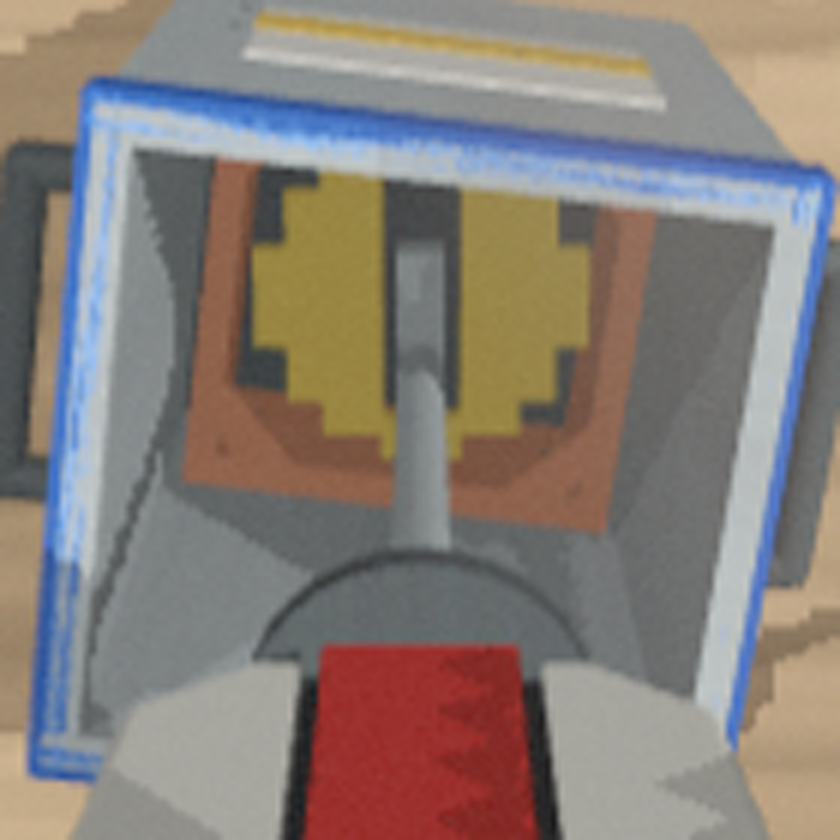

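Request:
{"op": "drive_tool", "data": {
  "delta_pos": [
    [0.0004, 0.0002, 0.005],
    [0.0004, 0.0002, 0.007],
    [0, 0, 0.005],
    [0, 0, 0.003],
    [0, 0, 0.002],
    [0, 0, 0.002],
    [0, 0, 0.002]
  ],
  "twist": [
    [0, 0, 0],
    [0, 0, 0],
    [0, 0, 0],
    [0, 0, 0],
    [0, 0, 0],
    [0, 0, 0],
    [0, 0, 0]
  ],
  "hand": [0.01, 0.01, 0.01, 0.01, 0.01, 0.01, 0.01]
}}

```text
t: 9.2
ee_pos: [0.5528, -0.0069, 0.1632]
tcp_rot: [-0.039, 3.141, -0.0]
force: [0.2, -0.6, -0.8]
grip_width: 0.0163
```

```bash
python3 st.py 0.5539 -0.0068 0.148 1.597
python3 - <<'E'
from h import *
import pickle
w=ctrl.capture("wrist"); o=ctrl.observe(); pickle.dump((w,o),open("w8.pkl","wb"))
p=proj(w,[[.5540,-.0068,.1]])[0]; print(p); crop(w,p,70,6,"w8c.png")
E
```

```text
t 9.2 pos [ 0.5528 -0.0069  0.1632] yang 1.5955 tilt z [ 0. -0. -1.] q [-0.1052  0.0359  1.6899 -0.      1.4157 -1.7007] f [ 0.2313 -0.6053 -0.8107] m [-0.0126  0.0089  0.0019] w 0.0163
delta world [ 0.0011  0.0001 -0.0152] delta tool [-0.0011  0.0001  0.0152] turn tool z -0.001452252905661755
delta tool after turn [-0.0011  0.0001  0.0152] Mx [-0.9997 -0.0262 -0.    ] My [-0.0262  0.9997 -0.    ]
[316.60779521 260.95809939]
w8c.png origin 246 190 scale 6
```

View pics/w8c.png

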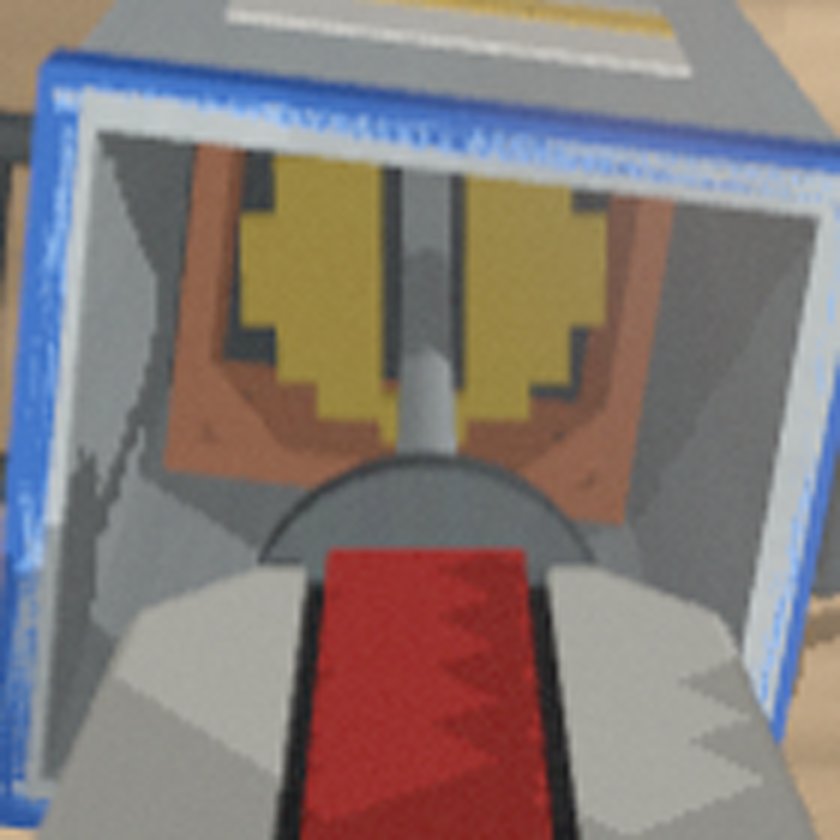

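Request:
{"op": "drive_tool", "data": {
  "delta_pos": [
    [-0.0008, 0, 0.002],
    [0, 0, 0.002],
    [0, 0, 0.002],
    [0, 0, 0.002],
    [0, 0, 0.002],
    [0, 0, 0.002],
    [0, 0, 0.002],
    [0, 0, 0.001]
  ],
  "twist": [
    [0, 0, 0],
    [0, 0, 0],
    [0, 0, 0],
    [0, 0, 0],
    [0, 0, 0],
    [0, 0, 0],
    [0, 0, 0],
    [0, 0, 0]
  ],
  "hand": [0.01, 0.01, 0.01, 0.01, 0.01, 0.01, 0.01, 0.01]
}}

```text
t: 9.92
ee_pos: [0.5535, -0.0068, 0.1479]
tcp_rot: [0.039, -3.141, -0.0]
force: [-0.6, 1.1, -0.5]
grip_width: 0.0159
```

```bash
python3 st.py 0.5539 -0.0068 0.148 0.026
python3 - <<'E'
from h import *
w=ctrl.capture("wrist"); crop(w,(317,261),70,6,"w9c.png")
E
```

```text
t 9.92 pos [ 0.5535 -0.0068  0.1479] yang 1.5956 tilt z [-0.0004  0.     -1.    ] q [-0.1049  0.0498  1.7041  0.      1.388  -1.7005] f [-0.6352  1.147  -0.5136] m [ 0.0343 -0.0042 -0.0065] w 0.0159
delta world [0.0004 0.     0.0001] delta tool [-0.0004  0.     -0.0001] turn tool z 1.5695908924931912
delta tool after turn [ 0.      0.0004 -0.0001] Mx [-0.026   0.9997  0.    ] My [ 0.9997  0.026  -0.0004]
w9c.png origin 247 191 scale 6
```

View pics/w9c.png

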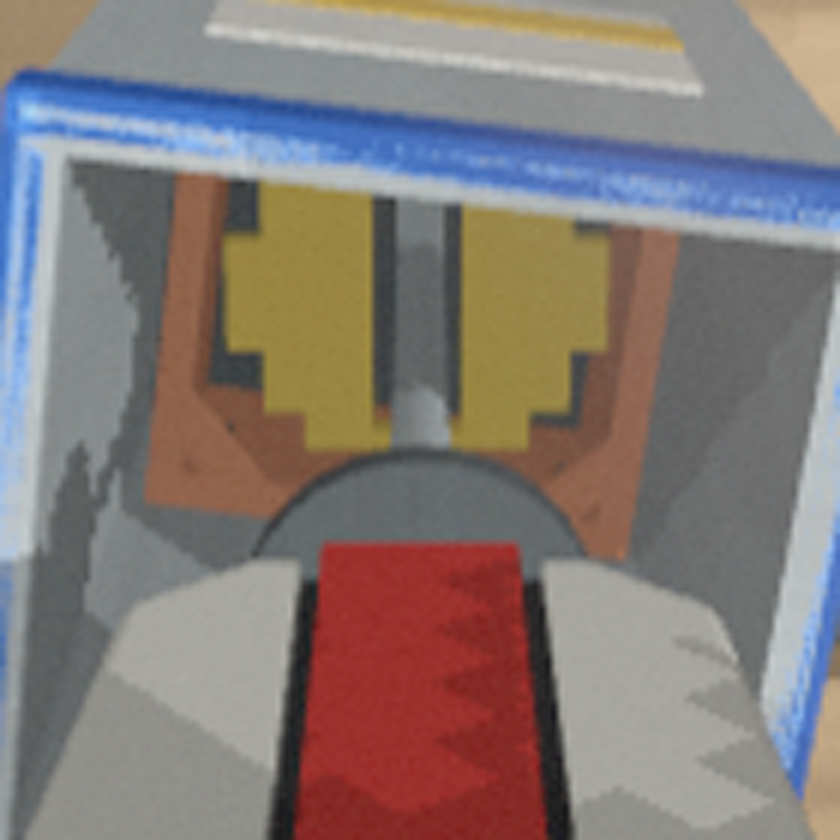

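Request:
{"op": "drive_tool", "data": {
  "delta_pos": [
    [0, 0, 0],
    [0, 0, 0],
    [0, 0, 0],
    [0, 0, 0],
    [0, 0, 0],
    [0, 0, 0],
    [0, 0, 0],
    [0, 0, 0]
  ],
  "twist": [
    [0, 0, 0.1],
    [0, 0, 0.1],
    [0, 0, 0.1],
    [0, 0, 0.1],
    [0, 0, 0.1],
    [0, 0, 0.1],
    [0, 0, 0.1],
    [0, 0, 0.1]
  ],
  "hand": [0.01, 0.01, 0.01, 0.01, 0.01, 0.01, 0.01, 0.01]
}}

```text
t: 10.63
ee_pos: [0.5537, -0.0068, 0.1484]
tcp_rot: [1.195, 2.906, 0.0]
force: [1.2, 0.4, -1.9]
grip_width: 0.0161
```

Request:
{"op": "drive_tool", "data": {
  "delta_pos": [
    [0, 0, 0],
    [0, 0, 0],
    [0, 0, 0],
    [0, 0, 0],
    [0, 0, 0],
    [0, 0, 0],
    [0, 0, 0],
    [0, 0, 0]
  ],
  "twist": [
    [0, 0, 0.1],
    [0, 0, 0.1],
    [0, 0, 0.1],
    [0, 0, 0.1],
    [0, 0, 0.1],
    [0, 0, 0.1],
    [0, 0, 0.1],
    [0, 0, 0.07]
  ],
  "hand": [0.01, 0.01, 0.01, 0.01, 0.01, 0.01, 0.01, 0.01]
}}

```text
t: 11.3
ee_pos: [0.5537, -0.0068, 0.1484]
tcp_rot: [2.199, 2.244, 0.0]
force: [1.2, -0.0, -1.8]
grip_width: 0.0156
```

Request:
{"op": "drive_tool", "data": {
  "delta_pos": [
    [0, 0, 0],
    [0, 0, 0]
  ],
  "twist": [
    [0, 0, 0],
    [0, 0, 0]
  ],
  "hand": [0.01, 0.01]
}}

```text
t: 11.47
ee_pos: [0.5537, -0.0068, 0.1484]
tcp_rot: [2.19, 2.252, 0.0]
force: [-0.3, 0.1, -1.2]
grip_width: 0.016
```

```bash
python3 st.py 0.5547 -0.0068 0.148 0.026
python3 - <<'E'
from h import *
w=ctrl.capture("wrist"); crop(w,(317,261),70,6,"w10c.png"); cv2.imwrite("pics/w10.png",w["pixels"][:,:,::-1])
E
```

```text
t 11.47 pos [ 0.5537 -0.0068  0.1484] yang 0.028 tilt z [ 0.0001 -0.     -1.    ] q [-0.1049  0.0494  1.7037 -0.      1.3884 -0.133 ] f [-0.3266  0.0726 -1.1576] m [-0.0567  0.0672 -0.0272] w 0.016
delta world [ 0.001   0.     -0.0004] delta tool [-0.      0.001   0.0004] turn tool z 0.0020477863678793895
delta tool after turn [-0.      0.001   0.0004] Mx [-0.026   0.9997 -0.    ] My [0.9997 0.026  0.0001]
w10c.png origin 247 191 scale 6
```

View pics/w10c.png

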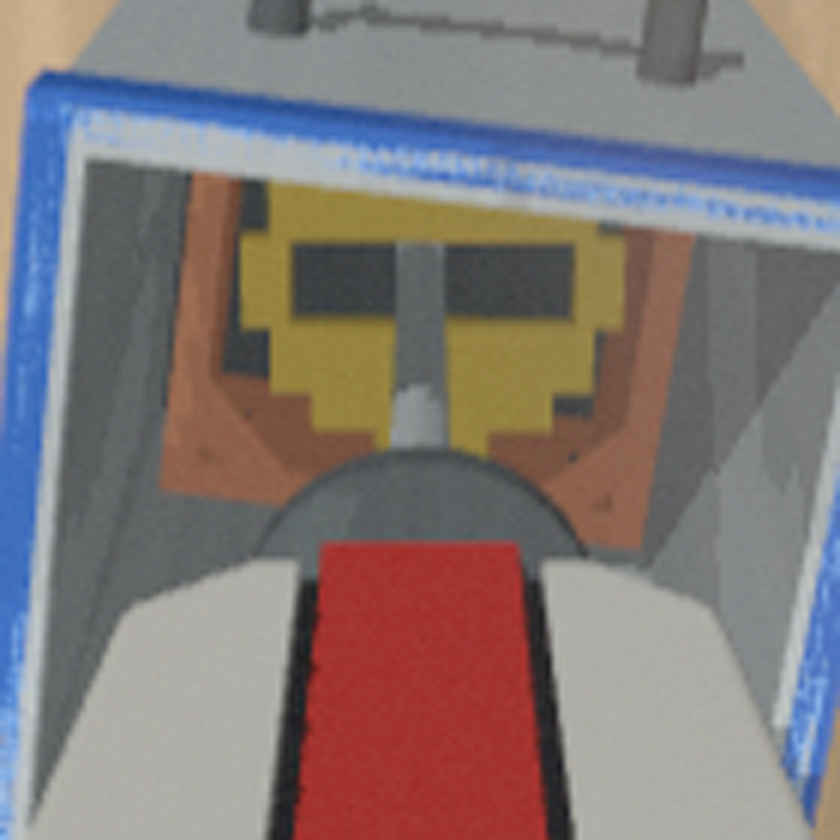

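Request:
{"op": "drive_tool", "data": {
  "delta_pos": [
    [0.0008, 0.0012, -0.002],
    [0, 0, -0.002],
    [0, 0, -0.002],
    [0, 0, -0.0015],
    [0, 0, -0.0015],
    [0, 0, -0.0015],
    [0, 0, -0.0015],
    [0, 0, -0.001]
  ],
  "twist": [
    [0, 0, 0],
    [0, 0, 0],
    [0, 0, 0],
    [0, 0, 0],
    [0, 0, 0],
    [0, 0, 0],
    [0, 0, 0],
    [0, 0, 0]
  ],
  "hand": [0.01, 0.01, 0.01, 0.01, 0.01, 0.01, 0.01, 0.01]
}}

```text
t: 12.18
ee_pos: [0.5546, -0.006, 0.1612]
tcp_rot: [-2.192, -2.249, 0.001]
force: [-0.5, 0.2, -2.8]
grip_width: 0.0158
```

```bash
python3 st.py 0.5547 -0.0058 0.148 0.026
python3 - <<'E'
from h import *
w=ctrl.capture("wrist"); crop(w,(317,261),70,6,"w11c.png")
E
```

```text
t 12.18 pos [ 0.5546 -0.006   0.1612] yang 0.0257 tilt z [-0.0005  0.     -1.    ] q [-0.1033  0.0426  1.6867 -0.      1.4128 -0.1289] f [-0.4877  0.2356 -2.7954] m [-0.016   0.0542 -0.0348] w 0.0158
delta world [ 0.0001  0.0002 -0.0132] delta tool [0.0002 0.0001 0.0132] turn tool z -0.00034254227689900496
delta tool after turn [0.0002 0.0001 0.0132] Mx [-0.026   0.9997  0.    ] My [ 0.9997  0.026  -0.0005]
w11c.png origin 247 191 scale 6
```

View pics/w11c.png

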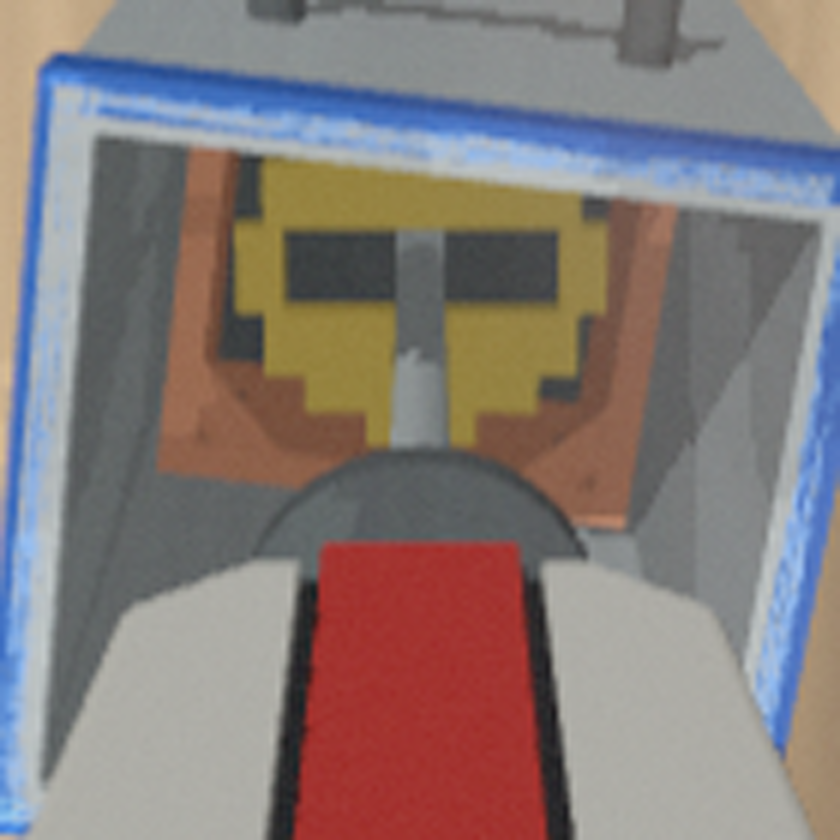

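Request:
{"op": "drive_tool", "data": {
  "delta_pos": [
    [0, 0, -0.002],
    [0, 0, -0.003],
    [0, 0, -0.004],
    [0, 0, -0.005],
    [0, 0, -0.006],
    [0, 0, -0.006],
    [0, 0, -0.006],
    [0, 0, -0.006]
  ],
  "twist": [
    [0, 0, 0],
    [0, 0, 0],
    [0, 0, 0],
    [0, 0, 0],
    [0, 0, 0],
    [0, 0, 0],
    [0, 0, 0],
    [0, 0, 0]
  ],
  "hand": [0.01, 0.01, 0.01, 0.01, 0.01, 0.01, 0.01, 0.01]
}}

```text
t: 12.9
ee_pos: [0.555, -0.006, 0.2003]
tcp_rot: [2.192, 2.249, 0.001]
force: [0.9, -0.5, -3.0]
grip_width: 0.016
```

```bash
python3 st.py 0.5547 -0.0058 0.148 0.026
python3 - <<'E'
from h import *
w=ctrl.capture("wrist"); crop(w,(317,261),70,6,"w12c.png")
E
```

```text
t 12.9 pos [ 0.555  -0.006   0.2003] yang 0.0256 tilt z [ 0.0006 -0.0001 -1.    ] q [-0.1032  0.0175  1.6402  0.      1.4833 -0.1288] f [ 0.9452 -0.5094 -3.036 ] m [-0.0499  0.0245  0.0381] w 0.016
delta world [-0.0003  0.0002 -0.0523] delta tool [ 0.0002 -0.0003  0.0523] turn tool z -0.0003811084656339947
delta tool after turn [ 0.0002 -0.0003  0.0523] Mx [-0.026   0.9997 -0.0001] My [0.9997 0.026  0.0006]
w12c.png origin 247 191 scale 6
```

View pics/w12c.png

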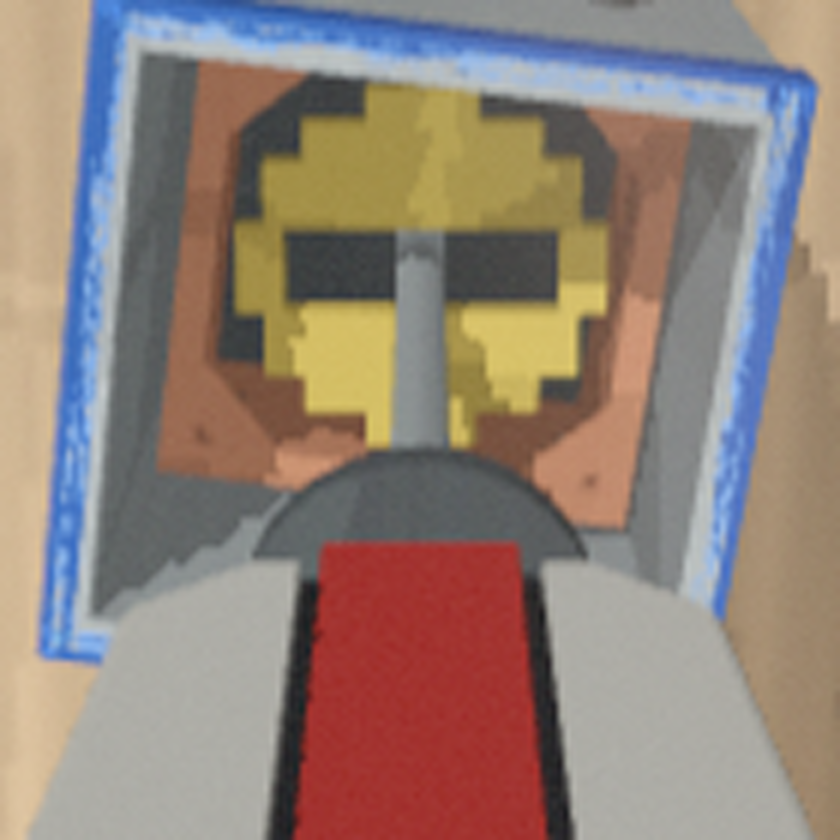

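Rising freely (shaft centred in the slot, no lateral load). Continue.

Request:
{"op": "drive_tool", "data": {
  "delta_pos": [
    [0, 0, -0.006],
    [0, 0, -0.007],
    [0, 0, -0.008],
    [0, 0, -0.008],
    [0, 0, -0.008],
    [0, 0, -0.008],
    [0, 0, -0.008],
    [0, 0, -0.008]
  ],
  "twist": [
    [0, 0, 0],
    [0, 0, 0],
    [0, 0, 0],
    [0, 0, 0],
    [0, 0, 0],
    [0, 0, 0],
    [0, 0, 0],
    [0, 0, 0]
  ],
  "hand": [0.01, 0.01, 0.01, 0.01, 0.01, 0.01, 0.01, 0.01]
}}

```text
t: 13.62
ee_pos: [0.5549, -0.006, 0.2613]
tcp_rot: [2.193, 2.25, 0.0]
force: [-0.5, 0.1, -2.6]
grip_width: 0.0159
```

Request:
{"op": "drive_tool", "data": {
  "delta_pos": [
    [0, 0, -0.008],
    [0, 0, -0.008],
    [0, 0, -0.008],
    [0, 0, -0.008],
    [0, 0, -0.008],
    [0, 0, -0.006],
    [0, 0, -0.004],
    [0, 0, 0]
  ],
  "twist": [
    [0, 0, 0],
    [0, 0, 0],
    [0, 0, 0],
    [0, 0, 0],
    [0, 0, 0],
    [0, 0, 0],
    [0, 0, 0],
    [0, 0, 0]
  ],
  "hand": [0.01, 0.01, 0.01, 0.01, 0.01, 0.01, 0.01, 0.01]
}}

```text
t: 14.28
ee_pos: [0.5552, -0.0061, 0.3116]
tcp_rot: [2.192, 2.249, 0.002]
force: [0.4, 1.1, -3.7]
grip_width: 0.0156
```

```bash
python3 st.py 0.547 -0.2820 0.315 0.026
python3 - <<'E'
from h import *
w=ctrl.capture("wrist"); cv2.imwrite("pics/w13.png",w["pixels"][:,:,::-1])
w=ctrl.capture("scene"); crop(w,(290,235),60,6,"s13.png")
E
```

```text
t 14.28 pos [ 0.5552 -0.0061  0.3116] yang 0.0256 tilt z [ 0.0017 -0.0002 -1.    ] q [-0.1032 -0.0123  1.4688 -0.      1.6834 -0.1288] f [ 0.4003  1.1413 -3.6726] m [-0.0077  0.0246 -0.0387] w 0.0156
delta world [-0.0082 -0.2759  0.0034] delta tool [-0.2756 -0.0153 -0.0033] turn tool z -0.00040983010548356624
delta tool after turn [-0.2756 -0.0154 -0.0033] Mx [-0.026   0.9997 -0.0002] My [0.9997 0.026  0.0016]
s13.png origin 230 175 scale 6
```

View pics/w13.png

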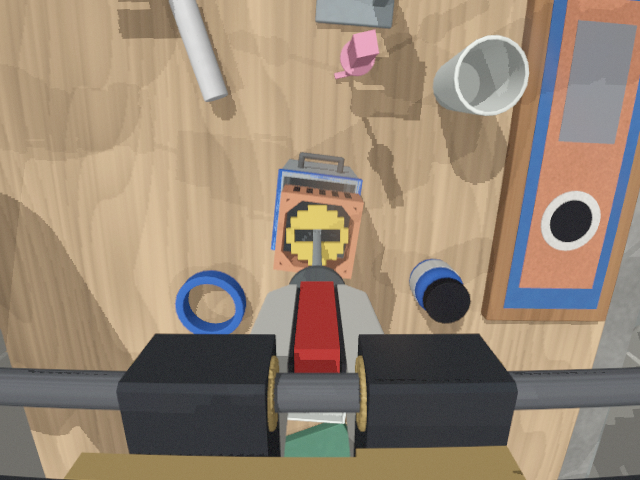

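View pics/s13.png

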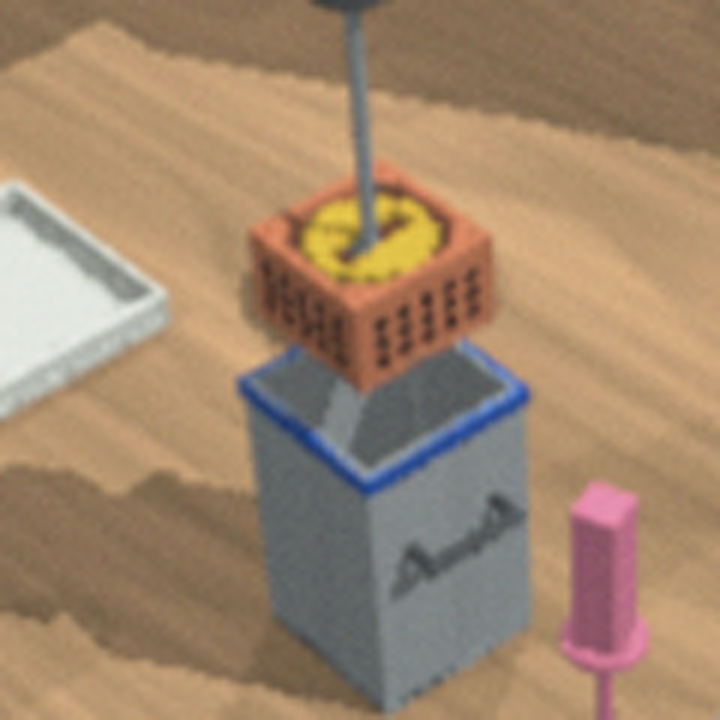

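Request:
{"op": "drive_tool", "data": {
  "delta_pos": [
    [-0.004, 0, -0.003],
    [-0.008, -0.001, 0],
    [-0.012, -0.001, 0],
    [-0.016, -0.001, 0],
    [-0.018, -0.001, 0],
    [-0.018, -0.001, 0],
    [-0.018, -0.001, 0],
    [-0.018, -0.001, 0]
  ],
  "twist": [
    [0, 0, 0],
    [0, 0, 0],
    [0, 0, 0],
    [0, 0, 0],
    [0, 0, 0],
    [0, 0, 0],
    [0, 0, 0],
    [0, 0, 0]
  ],
  "hand": [0.01, 0.01, 0.01, 0.01, 0.01, 0.01, 0.01, 0.01]
}}

```text
t: 15.05
ee_pos: [0.5502, -0.1202, 0.3131]
tcp_rot: [-2.193, -2.249, 0.001]
force: [1.2, 0.2, -3.3]
grip_width: 0.0156
```

Request:
{"op": "drive_tool", "data": {
  "delta_pos": [
    [-0.018, -0.001, 0],
    [-0.018, -0.001, 0],
    [-0.018, -0.001, 0],
    [-0.018, -0.001, 0],
    [-0.018, -0.001, 0],
    [-0.018, -0.001, 0],
    [-0.016, -0.001, 0],
    [-0.012, -0.001, 0]
  ],
  "twist": [
    [0, 0, 0],
    [0, 0, 0],
    [0, 0, 0],
    [0, 0, 0],
    [0, 0, 0],
    [0, 0, 0],
    [0, 0, 0],
    [0, 0, 0]
  ],
  "hand": [0.01, 0.01, 0.01, 0.01, 0.01, 0.01, 0.01, 0.01]
}}

```text
t: 15.72
ee_pos: [0.5454, -0.2567, 0.313]
tcp_rot: [-2.194, -2.248, 0.001]
force: [-0.4, 1.1, -3.7]
grip_width: 0.0157
```

Request:
{"op": "drive_tool", "data": {
  "delta_pos": [
    [-0.012, 0, 0],
    [-0.008, 0, 0],
    [-0.005, 0, 0],
    [-0.003, 0, 0],
    [0, 0, 0],
    [0, 0, 0],
    [0, 0, 0]
  ],
  "twist": [
    [0, 0, 0],
    [0, 0, 0],
    [0, 0, 0],
    [0, 0, 0],
    [0, 0, 0],
    [0, 0, 0],
    [0, 0, 0]
  ],
  "hand": [0.01, 0.01, 0.01, 0.01, 0.01, 0.01, 0.01]
}}

```text
t: 16.3
ee_pos: [0.5471, -0.2817, 0.3134]
tcp_rot: [-2.192, -2.251, -0.0]
force: [1.0, -0.4, -2.8]
grip_width: 0.016
```

```bash
python3 st.py 0.547 -0.2820 0.315 0.026
python3 - <<'E'
from h import *
w=ctrl.capture("wrist"); cv2.imwrite("pics/w14.png",w["pixels"][:,:,::-1])
w=ctrl.capture("scene"); crop(w,(230,200),70,5,"s14.png")
E
```

```text
t 16.3 pos [ 0.5471 -0.2817  0.3134] yang 0.0264 tilt z [ 0.0001  0.0001 -1.    ] q [-0.5589  0.1534  1.2921  0.0002  1.696  -0.5852] f [ 1.0025 -0.4377 -2.763 ] m [-0.0071  0.0465 -0.0278] w 0.016
delta world [-0.0001 -0.0003  0.0016] delta tool [-0.0003 -0.0001 -0.0016] turn tool z 0.0003796080581639494
delta tool after turn [-0.0003 -0.0001 -0.0016] Mx [-0.026   0.9997  0.0001] My [0.9997 0.026  0.0001]
s14.png origin 160 130 scale 5
```

View pics/w14.png

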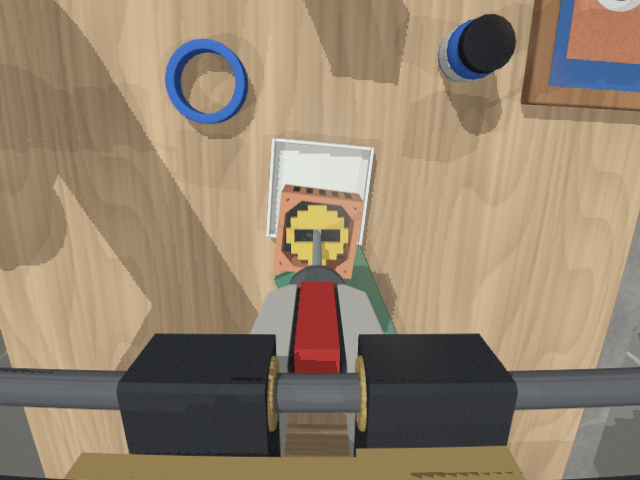

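View pics/s14.png

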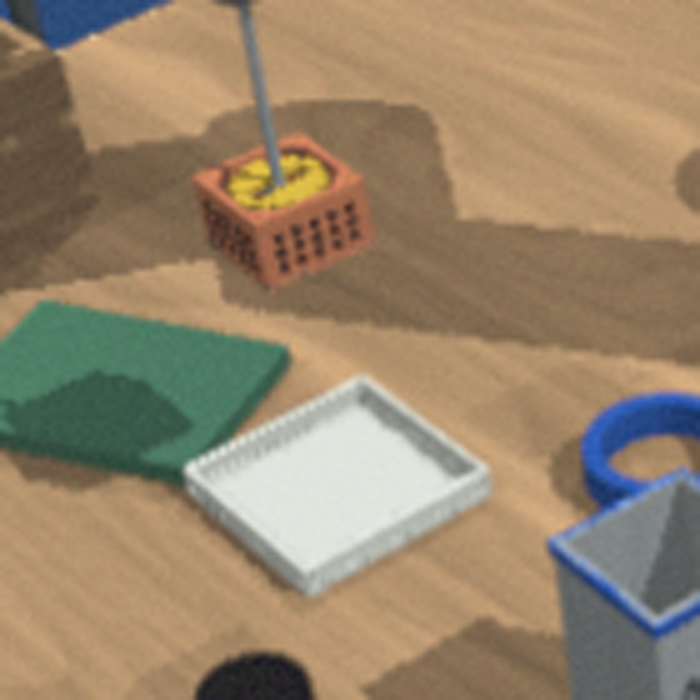

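Run:
```python
from h import *
w=ctrl.capture("wrist")
P=np.array([onz(w,p,.018) for p in ((273,139),(373,150),(267,237))]);print(P, (P[1]+P[2])/2)
```

```text
[[ 0.49361635 -0.21962566  0.018     ]
 [ 0.61028384 -0.22918479  0.018     ]
 [ 0.48543941 -0.33826806  0.018     ]] [ 0.54786163 -0.28372642  0.018     ]
```

Request:
{"op": "drive_tool", "data": {
  "delta_pos": [
    [0, 0, 0.006],
    [0, 0, 0.012],
    [0, 0, 0.018],
    [0, 0, 0.02],
    [0, 0, 0.02],
    [0, 0, 0.02],
    [0, 0, 0.015],
    [0, 0, 0.01]
  ],
  "twist": [
    [0, 0, 0],
    [0, 0, 0],
    [0, 0, 0],
    [0, 0, 0],
    [0, 0, 0],
    [0, 0, 0],
    [0, 0, 0],
    [0, 0, 0]
  ],
  "hand": [0.01, 0.01, 0.01, 0.01, 0.01, 0.01, 0.01, 0.01]
}}

```text
t: 17.12
ee_pos: [0.5455, -0.2813, 0.1885]
tcp_rot: [-2.19, -2.247, 0.001]
force: [-0.4, 0.0, -4.3]
grip_width: 0.0154
```

Request:
{"op": "drive_tool", "data": {
  "delta_pos": [
    [0, 0, 0.007],
    [0, 0, 0.005],
    [0, 0, 0.003],
    [0, 0, 0.002],
    [0, 0, 0],
    [0, 0, 0]
  ],
  "twist": [
    [0, 0, 0],
    [0, 0, 0],
    [0, 0, 0],
    [0, 0, 0],
    [0, 0, 0],
    [0, 0, 0]
  ],
  "hand": [0.01, 0.01, 0.01, 0.01, 0.01, 0.01]
}}

```text
t: 17.62
ee_pos: [0.5473, -0.2825, 0.1761]
tcp_rot: [2.192, 2.249, 0.0]
force: [0.3, -0.0, -2.9]
grip_width: 0.0158
```

```bash
python3 st.py 0.547 -0.2820 0.149 0.026
python3 - <<'E'
from h import *
w=ctrl.capture("wrist"); crop(w,(317,220),100,4,"w15.png")
w=ctrl.capture("scene"); crop(w,(230,215),50,8,"s15.png")
E
python3 -c "
import cv2,numpy as np
L=lambda n:cv2.resize(cv2.imread('pics/'+n),(400,400))
cv2.imwrite('pics/m15.png',np.hstack([L('w15.png'),L('s15.png')]))"
```

```text
t 17.62 pos [ 0.5473 -0.2825  0.1761] yang 0.0256 tilt z [ 0.001  -0.0007 -1.    ] q [-0.5598  0.1938  1.4957 -0.      1.4509 -0.5854] f [ 0.2566 -0.0206 -2.9044] m [-0.0546  0.0027 -0.0457] w 0.0158
delta world [-0.0003  0.0005 -0.0271] delta tool [ 0.0006 -0.0003  0.0271] turn tool z -0.00038732758639681286
delta tool after turn [ 0.0006 -0.0003  0.0271] Mx [-0.026   0.9997 -0.0007] My [0.9997 0.026  0.001 ]
w15.png origin 217 120 scale 4
s15.png origin 180 165 scale 8
```

View pics/m15.png

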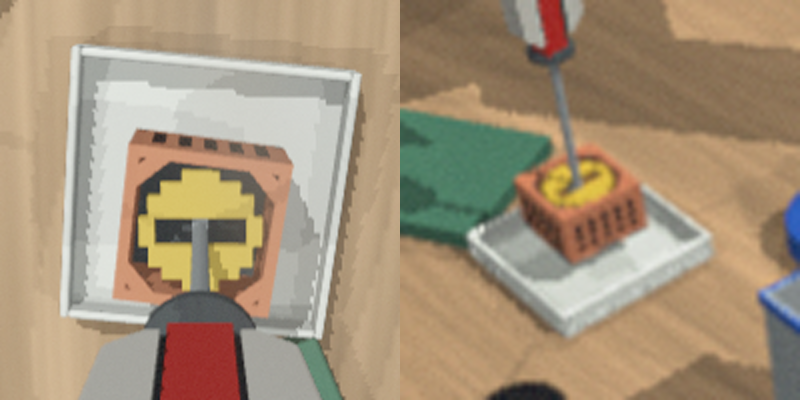

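Request:
{"op": "drive_tool", "data": {
  "delta_pos": [
    [0, 0, 0.003],
    [0, 0, 0.003],
    [0, 0, 0.002],
    [0, 0, 0.002],
    [0, 0, 0.0015],
    [0, 0, 0.0015],
    [0, 0, 0.0015],
    [0, 0, 0.0015]
  ],
  "twist": [
    [0, 0, 0],
    [0, 0, 0],
    [0, 0, 0],
    [0, 0, 0],
    [0, 0, 0],
    [0, 0, 0],
    [0, 0, 0],
    [0, 0, 0]
  ],
  "hand": [0.01, 0.01, 0.01, 0.01, 0.01, 0.01, 0.01, 0.01]
}}

```text
t: 18.38
ee_pos: [0.5469, -0.2823, 0.1592]
tcp_rot: [2.193, 2.25, 0.0]
force: [-0.2, 0.4, -2.6]
grip_width: 0.0158
```

Request:
{"op": "drive_tool", "data": {
  "delta_pos": [
    [0, 0, 0.0012],
    [0, 0, 0.0012],
    [0, 0, 0.0012],
    [0, 0, 0.0012]
  ],
  "twist": [
    [0, 0, 0],
    [0, 0, 0],
    [0, 0, 0],
    [0, 0, 0]
  ],
  "hand": [0.01, 0.01, 0.01, 0.01]
}}

```text
t: 18.72
ee_pos: [0.5471, -0.2825, 0.1549]
tcp_rot: [2.192, 2.249, 0.0]
force: [-0.3, -0.7, -0.5]
grip_width: 0.0158
```

Request:
{"op": "drive_tool", "data": {
  "delta_pos": [
    [0, 0, 0.0012],
    [0, 0, 0.0012],
    [0, 0, 0.0012],
    [0, 0, 0.0012],
    [0, 0, 0],
    [0, 0, 0]
  ],
  "twist": [
    [0, 0, 0],
    [0, 0, 0],
    [0, 0, 0],
    [0, 0, 0],
    [0, 0, 0],
    [0, 0, 0]
  ],
  "hand": [0.01, 0.01, 0.01, 0.01, 0.01, 0.01]
}}

```text
t: 19.22
ee_pos: [0.5468, -0.2823, 0.1496]
tcp_rot: [-2.193, -2.25, 0.0]
force: [1.0, 0.2, -0.6]
grip_width: 0.0156
```

```bash
python3 st.py 0.547 -0.2820 0.149 0.026
python3 - <<'E'
from h import *
w=ctrl.capture("wrist"); crop(w,(317,220),100,4,"w16.png")
w=ctrl.capture("scene"); crop(w,(230,215),50,8,"s16.png")
E
python3 -c "
import cv2,numpy as np
L=lambda n:cv2.resize(cv2.imread('pics/'+n),(400,400))
cv2.imwrite('pics/m16.png',np.hstack([L('w16.png'),L('s16.png')]))"
```

```text
t 19.22 pos [ 0.5468 -0.2823  0.1496] yang 0.0256 tilt z [-0.0001  0.0001 -1.    ] q [-0.5598  0.2118  1.5243  0.      1.4056 -0.5854] f [ 0.9965  0.2073 -0.5831] m [-0.0467  0.0416 -0.0397] w 0.0156
delta world [ 0.0002  0.0003 -0.0006] delta tool [0.0003 0.0002 0.0006] turn tool z -0.00040967005587955185
delta tool after turn [0.0003 0.0002 0.0006] Mx [-0.026   0.9997  0.0001] My [ 0.9997  0.026  -0.0001]
w16.png origin 217 120 scale 4
s16.png origin 180 165 scale 8
```

View pics/m16.png

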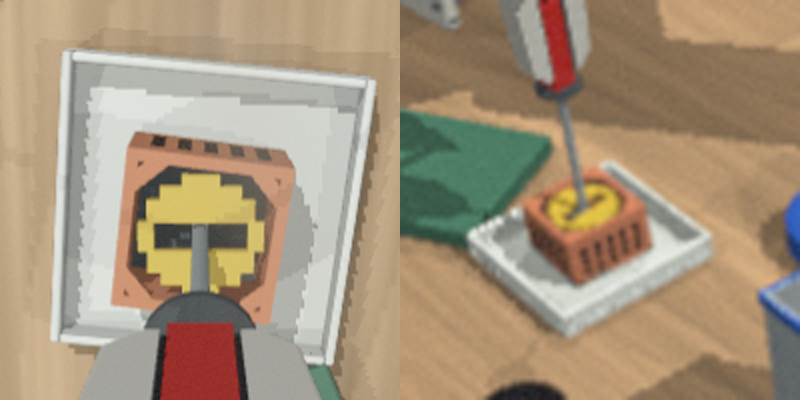

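Run:
```python
from h import *
import pickle
w=ctrl.capture("wrist"); o=ctrl.observe(); pickle.dump((w,o),open("w17.pkl","wb")); crop(w,(317,240),40,10,"w17.png")
```

```text
w17.png origin 277 200 scale 10
```

View pics/w17.png

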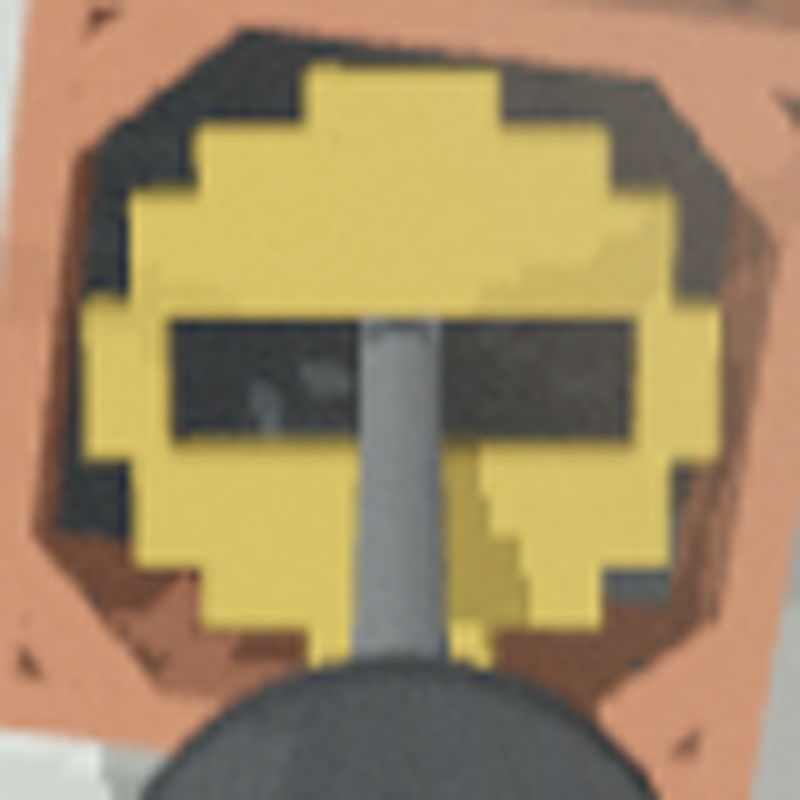

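Run:
```python
import pickle
from h import *
w,o=pickle.load(open("w17.pkl","rb"))
f=lambda a,z: onz(w,np.array(a)/10+[277,200],z)
C=np.array([f(p,.040) for p in ((168,319),(635,318),(633,441),(170,441))]);print(C,C.mean(0),np.linalg.norm(C[1]-C[0]),np.linalg.norm(C[3]-C[0])); d=C[1]-C[0];print(np.arctan2(d[1],d[0])); print(o["ee_pos"])
```

```text
[[ 0.52856472 -0.27913388  0.04      ]
 [ 0.56311836 -0.2782216   0.04      ]
 [ 0.5633701  -0.28776201  0.04      ]
 [ 0.52878208 -0.2885979   0.04      ]] [ 0.54595881 -0.28342885  0.04      ] 0.034565678011948944 0.009466521400586334
0.0263957677244764
[ 0.54695244 -0.28235123  0.14986408]
```

Request:
{"op": "drive_tool", "data": {
  "delta_pos": [
    [0, 0, 0],
    [0, 0, 0],
    [0, 0, 0],
    [0, 0, 0],
    [0, 0, 0],
    [0, 0, 0],
    [0, 0, 0],
    [0, 0, 0]
  ],
  "twist": [
    [0, 0, -0.1],
    [0, 0, -0.1],
    [0, 0, -0.1],
    [0, 0, -0.1],
    [0, 0, -0.1],
    [0, 0, -0.1],
    [0, 0, -0.1],
    [0, 0, -0.1]
  ],
  "hand": [0.01, 0.01, 0.01, 0.01, 0.01, 0.01, 0.01, 0.01]
}}

```text
t: 20.03
ee_pos: [0.5469, -0.2823, 0.1498]
tcp_rot: [1.136, 2.929, -0.0]
force: [0.3, 0.2, -1.2]
grip_width: 0.0159
```

Request:
{"op": "drive_tool", "data": {
  "delta_pos": [
    [0, 0, 0],
    [0, 0, 0],
    [0, 0, 0],
    [0, 0, 0],
    [0, 0, 0],
    [0, 0, 0],
    [0, 0, 0],
    [0, 0, 0]
  ],
  "twist": [
    [0, 0, -0.1],
    [0, 0, -0.1],
    [0, 0, -0.1],
    [0, 0, -0.1],
    [0, 0, -0.1],
    [0, 0, -0.1],
    [0, 0, -0.1],
    [0, 0, -0.07]
  ],
  "hand": [0.01, 0.01, 0.01, 0.01, 0.01, 0.01, 0.01, 0.01]
}}

```text
t: 20.7
ee_pos: [0.5469, -0.2824, 0.1499]
tcp_rot: [-0.047, 3.141, -0.0]
force: [-0.4, -0.8, -1.3]
grip_width: 0.0158
```

Request:
{"op": "drive_tool", "data": {
  "delta_pos": [
    [0.001, -0.0015, 0],
    [0, 0, 0],
    [0, 0, 0]
  ],
  "twist": [
    [0, 0, 0],
    [0, 0, 0],
    [0, 0, 0]
  ],
  "hand": [0.01, 0.01, 0.01]
}}

```text
t: 20.95
ee_pos: [0.5459, -0.284, 0.1498]
tcp_rot: [-0.035, 3.141, -0.0]
force: [-0.3, 0.5, -1.7]
grip_width: 0.0162
```

```bash
python3 st.py 0.546 -0.2838 0.149 1.597
python3 - <<'E'
from h import *
import pickle
w=ctrl.capture("wrist"); o=ctrl.observe(); pickle.dump((w,o),open("w18.pkl","wb")); crop(w,(317,240),40,10,"w18.png")
E
```

```text
t 20.95 pos [ 0.5459 -0.284   0.1498] yang 1.5929 tilt z [ 0.0001 -0.0001 -1.    ] q [-0.563   0.2112  1.5247 -0.      1.4056 -2.1559] f [-0.342   0.5357 -1.6679] m [ 0.0613 -0.01   -0.03  ] w 0.0162
delta world [ 0.0001  0.0002 -0.0008] delta tool [-0.0001  0.0002  0.0008] turn tool z -0.00411219123994111
delta tool after turn [-0.0001  0.0002  0.0008] Mx [-0.9997 -0.0262 -0.0001] My [-0.0262  0.9997 -0.0001]
w18.png origin 277 200 scale 10
```

View pics/w18.png

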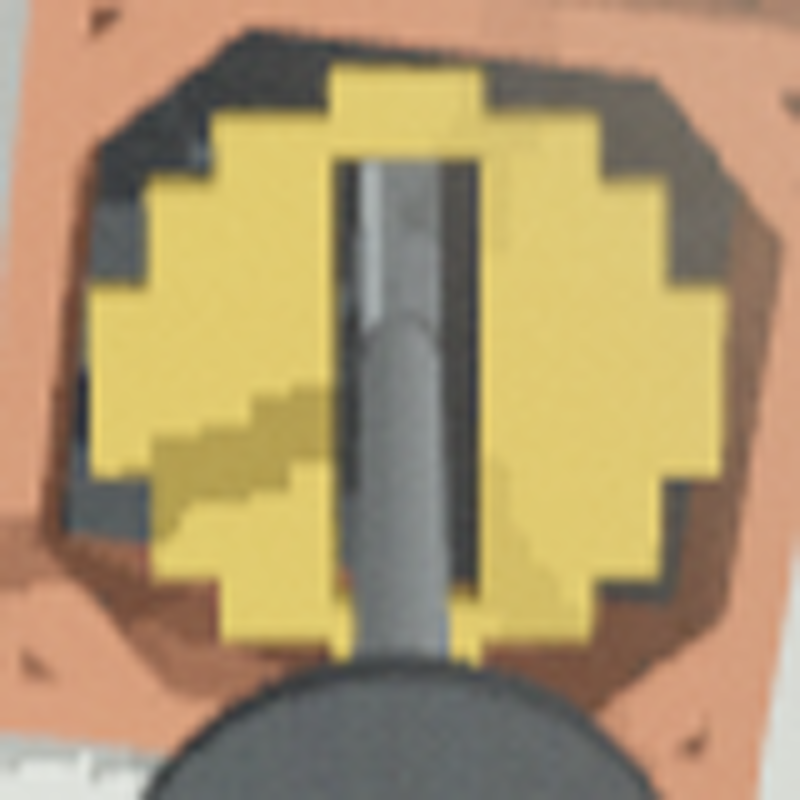

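Run:
```python
import pickle
from h import *
w,o=pickle.load(open("w18.pkl","rb"))
f=lambda a,z: onz(w,np.array(a)/10+[277,200],z)
a=f((408,157),.040);b=f((408,598),.040);b2=f((408,598),.036);print(a,b,b2,(a+b)/2); print(o["ee_pos"])
E=w["extrinsics"];M=R.from_rotvec(o["tcp_rot"]).as_matrix();print(M.T@(-E[:3,:3].T@E[:3,3]-o["ee_pos"]))
for d in ([.0142,.0003,.1203],[-.0008,.0003,.1203]): print(((proj(w,[o["ee_pos"]+M@np.array(d)])[0]-[277,200])*10))
```

```text
[ 0.52881073 -0.28340744  0.04      ] [ 0.56301884 -0.28266878  0.04      ] [ 0.56445849 -0.28262581  0.036     ] [ 0.54591478 -0.28303811  0.04      ]
[ 0.54589016 -0.28391261  0.14978049]
[ 8.23356053e-02  1.31023158e-04 -1.66553589e-01]
[399.8187913 161.9506867]
[400.13023357 351.75076353]
```

Request:
{"op": "drive_tool", "data": {
  "delta_pos": [
    [0.0004, 0.0006, 0],
    [0, 0, -0.002],
    [0, 0, -0.002],
    [0, 0, -0.002],
    [0, 0, -0.002],
    [0, 0, -0.002],
    [0, 0, -0.002]
  ],
  "twist": [
    [0, 0, -0.003],
    [0, 0, 0],
    [0, 0, 0],
    [0, 0, 0],
    [0, 0, 0],
    [0, 0, 0],
    [0, 0, 0]
  ],
  "hand": [0.01, 0.01, 0.01, 0.01, 0.01, 0.01, 0.01]
}}

```text
t: 21.58
ee_pos: [0.5456, -0.2833, 0.1621]
tcp_rot: [-0.044, 3.141, -0.0]
force: [0.7, -0.1, -0.7]
grip_width: 0.0161
```

```bash
python3 st.py 0.546 -0.2838 0.149 1.597
python3 - <<'E'
from h import *
w=ctrl.capture("wrist"); crop(w,(317,240),40,10,"w19.png")
E
```

```text
t 21.58 pos [ 0.5456 -0.2833  0.1621] yang 1.5986 tilt z [ 0.0002 -0.0002 -1.    ] q [-0.5622  0.2008  1.5137 -0.      1.4268 -2.1608] f [ 0.7123 -0.0708 -0.6991] m [ 0.0155 -0.0659  0.0269] w 0.0161
delta world [ 0.0004 -0.0005 -0.0131] delta tool [-0.0004 -0.0005  0.0131] turn tool z 0.0015704218201035847
delta tool after turn [-0.0004 -0.0005  0.0131] Mx [-0.9997 -0.0262 -0.0002] My [-0.0262  0.9997 -0.0002]
w19.png origin 277 200 scale 10
```

View pics/w19.png

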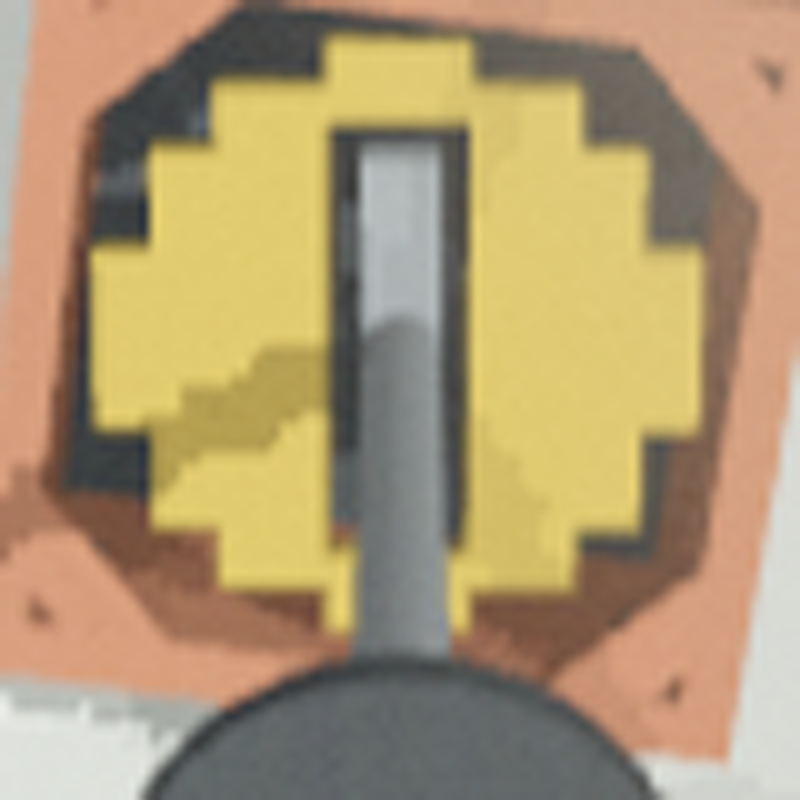

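Request:
{"op": "drive_tool", "data": {
  "delta_pos": [
    [0, 0, -0.002],
    [0, 0, -0.002],
    [0, 0, -0.003],
    [0, 0, -0.003],
    [0, 0, -0.004],
    [0, 0, -0.006],
    [0, 0, -0.008],
    [0, 0, -0.01]
  ],
  "twist": [
    [0, 0, 0],
    [0, 0, 0],
    [0, 0, 0],
    [0, 0, 0],
    [0, 0, 0],
    [0, 0, 0],
    [0, 0, 0],
    [0, 0, 0]
  ],
  "hand": [0.01, 0.01, 0.01, 0.01, 0.01, 0.01, 0.01, 0.01]
}}

```text
t: 22.3
ee_pos: [0.5453, -0.2831, 0.2002]
tcp_rot: [0.044, -3.141, -0.001]
force: [0.3, -0.6, -2.0]
grip_width: 0.0159
```

```bash
python3 st.py 0.50 0.2244 0.335 1.545
python3 - <<'E'
from h import *
w=ctrl.capture("wrist"); crop(w,(317,240),60,6,"w20.png")
w=ctrl.capture("scene"); crop(w,(230,215),50,8,"s20.png")
E
python3 -c "
import cv2,numpy as np
L=lambda n:cv2.resize(cv2.imread('pics/'+n),(400,400))
cv2.imwrite('pics/m20.png',np.hstack([L('w20.png'),L('s20.png')]))"
```

```text
t 22.3 pos [ 0.5453 -0.2831  0.2002] yang 1.5986 tilt z [-0.0006  0.0004 -1.    ] q [-0.5623  0.1782  1.469  -0.      1.4951 -2.1609] f [ 0.3089 -0.6249 -1.989 ] m [0.0599 0.0285 0.0099] w 0.0159
delta world [-0.0453  0.5075  0.1348] delta tool [ 0.0312  0.5086 -0.1346] turn tool z 0.05357145489549864
delta tool after turn [ 0.0584  0.5062 -0.1346] Mx [-0.9997  0.0258  0.0006] My [0.0258 0.9997 0.0003]
w20.png origin 257 180 scale 6
s20.png origin 180 165 scale 8
```

View pics/m20.png

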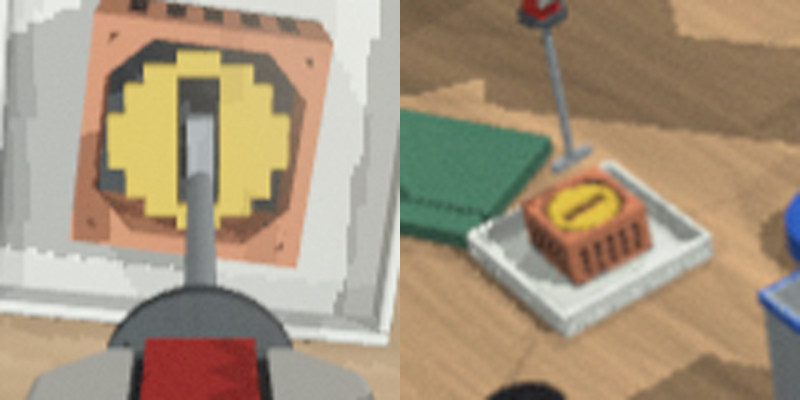

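Request:
{"op": "drive_tool", "data": {
  "delta_pos": [
    [0, 0, -0.02],
    [0, 0, -0.03],
    [0, 0, -0.03],
    [0, 0, -0.03],
    [0, 0, -0.025],
    [0, 0.01, 0],
    [0.003, 0.02, 0],
    [0.003, 0.03, 0]
  ],
  "twist": [
    [0, 0, 0.0536],
    [0, 0, 0],
    [0, 0, 0],
    [0, 0, 0],
    [0, 0, 0],
    [0, 0, 0],
    [0, 0, 0],
    [0, 0, 0]
  ],
  "hand": [0.01, 0.01, 0.01, 0.01, 0.01, 0.01, 0.01, 0.01]
}}

```text
t: 23.07
ee_pos: [0.5408, -0.224, 0.3343]
tcp_rot: [0.045, 3.141, -0.001]
force: [0.3, -0.0, -1.1]
grip_width: 0.0163
```

Request:
{"op": "drive_tool", "data": {
  "delta_pos": [
    [0.004, 0.03, 0],
    [0.004, 0.03, 0],
    [0.004, 0.03, 0],
    [0.004, 0.03, 0],
    [0.004, 0.03, 0],
    [0.004, 0.03, 0],
    [0.004, 0.03, 0],
    [0.004, 0.03, 0]
  ],
  "twist": [
    [0, 0, 0],
    [0, 0, 0],
    [0, 0, 0],
    [0, 0, 0],
    [0, 0, 0],
    [0, 0, 0],
    [0, 0, 0],
    [0, 0, 0]
  ],
  "hand": [0.01, 0.01, 0.01, 0.01, 0.01, 0.01, 0.01, 0.01]
}}

```text
t: 23.73
ee_pos: [0.5145, 0.0193, 0.334]
tcp_rot: [-0.04, -3.141, -0.0]
force: [0.4, 0.3, -1.8]
grip_width: 0.0157
```

Request:
{"op": "drive_tool", "data": {
  "delta_pos": [
    [0.004, 0.03, 0],
    [0.004, 0.03, 0],
    [0.004, 0.03, 0],
    [0.004, 0.03, 0],
    [0.004, 0.03, 0],
    [0, 0.02, 0],
    [0, 0.01, 0],
    [0, 0, 0]
  ],
  "twist": [
    [0, 0, 0],
    [0, 0, 0],
    [0, 0, 0],
    [0, 0, 0],
    [0, 0, 0],
    [0, 0, 0],
    [0, 0, 0],
    [0, 0, 0]
  ],
  "hand": [0.01, 0.01, 0.01, 0.01, 0.01, 0.01, 0.01, 0.01]
}}

```text
t: 24.4
ee_pos: [0.4993, 0.1999, 0.3339]
tcp_rot: [-0.036, -3.14, -0.0]
force: [-0.7, -0.3, -1.0]
grip_width: 0.0156
```

```bash
python3 st.py 0.497 0.2245 0.1555 1.545
```

```text
t 24.4 pos [0.4993 0.1999 0.3339] yang 1.5478 tilt z [-0.0011  0.0001 -1.    ] q [ 0.2852 -0.0556  1.4712  0.0004  1.7271 -1.2625] f [-0.6602 -0.332  -0.9992] m [ 0.0287  0.0006 -0.0029] w 0.0156
delta world [-0.0023  0.0246 -0.1784] delta tool [0.0027 0.0246 0.1784] turn tool z 0.0027570365617104464
delta tool after turn [0.0027 0.0246 0.1784] Mx [-0.9997  0.0258  0.0011] My [0.0258 0.9997 0.    ]
```

Request:
{"op": "drive_tool", "data": {
  "delta_pos": [
    [0.0027, 0.0123, 0.005],
    [0, 0.0123, 0.015],
    [0, 0, 0.03],
    [0, 0, 0.03],
    [0, 0, 0.03],
    [0, 0, 0.03],
    [0, 0, 0.02],
    [0, 0, 0.01]
  ],
  "twist": [
    [0, 0, 0.0028],
    [0, 0, 0],
    [0, 0, 0],
    [0, 0, 0],
    [0, 0, 0],
    [0, 0, 0],
    [0, 0, 0],
    [0, 0, 0]
  ],
  "hand": [0.01, 0.01, 0.01, 0.01, 0.01, 0.01, 0.01, 0.01]
}}

```text
t: 25.07
ee_pos: [0.4961, 0.2205, 0.1606]
tcp_rot: [-0.047, -3.136, 0.004]
force: [-0.4, -0.7, -1.5]
grip_width: 0.0157
```

Request:
{"op": "drive_tool", "data": {
  "delta_pos": [
    [0, 0, 0.006],
    [0, 0, 0.002],
    [0, 0, 0],
    [0, 0, 0]
  ],
  "twist": [
    [0, 0, 0],
    [0, 0, 0],
    [0, 0, 0],
    [0, 0, 0]
  ],
  "hand": [0.01, 0.01, 0.01, 0.01]
}}

```text
t: 25.4
ee_pos: [0.499, 0.2229, 0.1585]
tcp_rot: [0.045, 3.139, 0.001]
force: [-0.2, 0.0, -1.4]
grip_width: 0.0161
```

```bash
python3 st.py 0.5673 0.2224 0.1555 1.545
python3 - <<'E'
from h import *
import pickle
w=ctrl.capture("wrist"); o=ctrl.observe(); pickle.dump((w,o),open("w21.pkl","wb")); crop(w,(317,270),80,5,"w21.png")
w=ctrl.capture("scene"); crop(w,(375,290),60,6,"s21.png")
E
python3 -c "
import cv2,numpy as np
L=lambda n:cv2.resize(cv2.imread('pics/'+n),(400,400))
cv2.imwrite('pics/m21.png',np.hstack([L('w21.png'),L('s21.png')]))"
```

```text
t 25.4 pos [0.499  0.2229 0.1585] yang 1.542 tilt z [ 0.0025  0.0008 -1.    ] q [ 0.3263  0.0195  1.7154 -0.0001  1.4041 -1.2157] f [-0.2129  0.0068 -1.3876] m [-0.0082  0.0006  0.03  ] w 0.0161
delta world [ 0.0683 -0.0005 -0.003 ] delta tool [-0.0683  0.0015  0.0032] turn tool z -0.0029973054132876875
delta tool after turn [-0.0683  0.0013  0.0032] Mx [-0.9997  0.0258 -0.0025] My [0.0258 0.9997 0.0008]
w21.png origin 237 190 scale 5
s21.png origin 315 230 scale 6
```

View pics/w21.png

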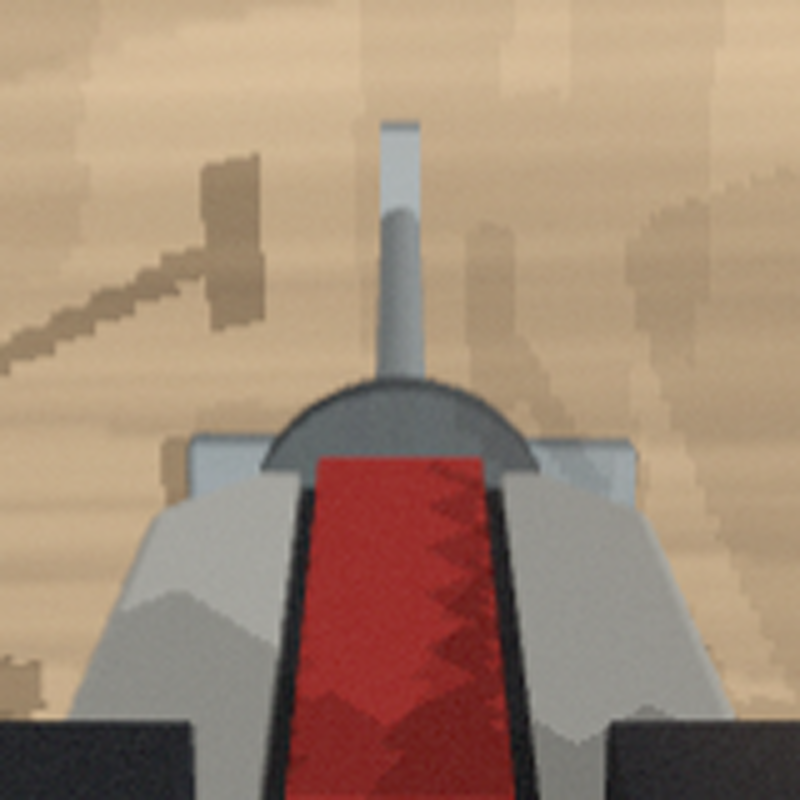

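View pics/s21.png

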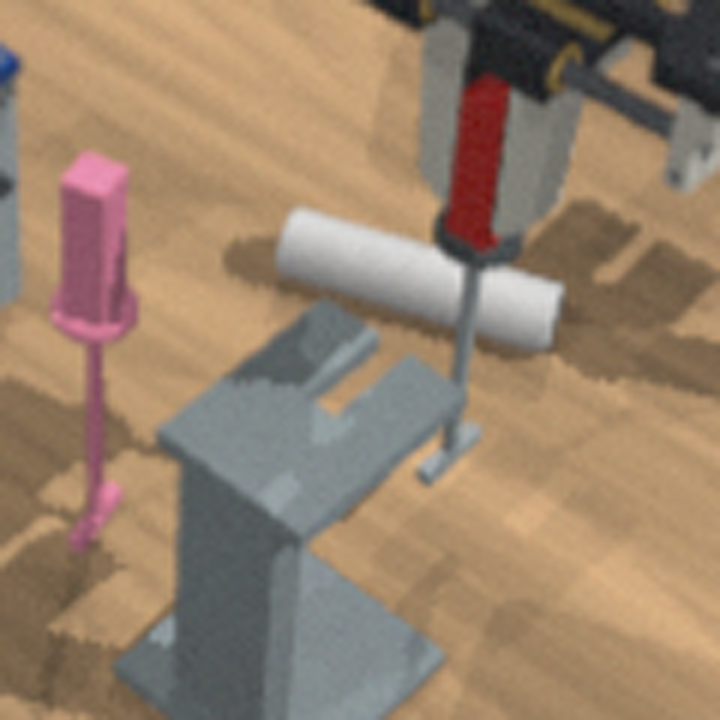

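Request:
{"op": "drive_tool", "data": {
  "delta_pos": [
    [0, 0.0012, 0],
    [-0.008, 0, 0],
    [-0.012, 0, 0],
    [-0.012, 0, 0],
    [0, 0, 0]
  ],
  "twist": [
    [0, 0, 0],
    [0, 0, 0],
    [0, 0, 0],
    [0, 0, 0],
    [0, 0, 0]
  ],
  "hand": [0.01, 0.01, 0.01, 0.01, 0.01]
}}

```text
t: 25.92
ee_pos: [0.532, 0.2229, 0.1572]
tcp_rot: [0.046, 3.139, 0.0]
force: [0.8, 1.4, -1.0]
grip_width: 0.0161
```

```bash
python3 st.py 0.5673 0.2224 0.1555 1.545
python3 - <<'E'
from h import *
w=ctrl.capture("wrist"); crop(w,(317,270),80,5,"w22.png")
E
```

```text
t 25.92 pos [0.532  0.2229 0.1572] yang 1.5418 tilt z [ 0.0018  0.0001 -1.    ] q [ 0.3082  0.1028  1.6311 -0.0004  1.406  -1.2335] f [ 0.7618  1.3688 -0.9972] m [ 0.0195 -0.0015  0.0196] w 0.0161
delta world [ 0.0353 -0.0005 -0.0017] delta tool [-0.0352  0.0005  0.0017] turn tool z -0.0032129844105719396
delta tool after turn [-0.0353  0.0004  0.0017] Mx [-0.9997  0.0258 -0.0018] My [0.0258 0.9997 0.0002]
w22.png origin 237 190 scale 5
```

View pics/w22.png

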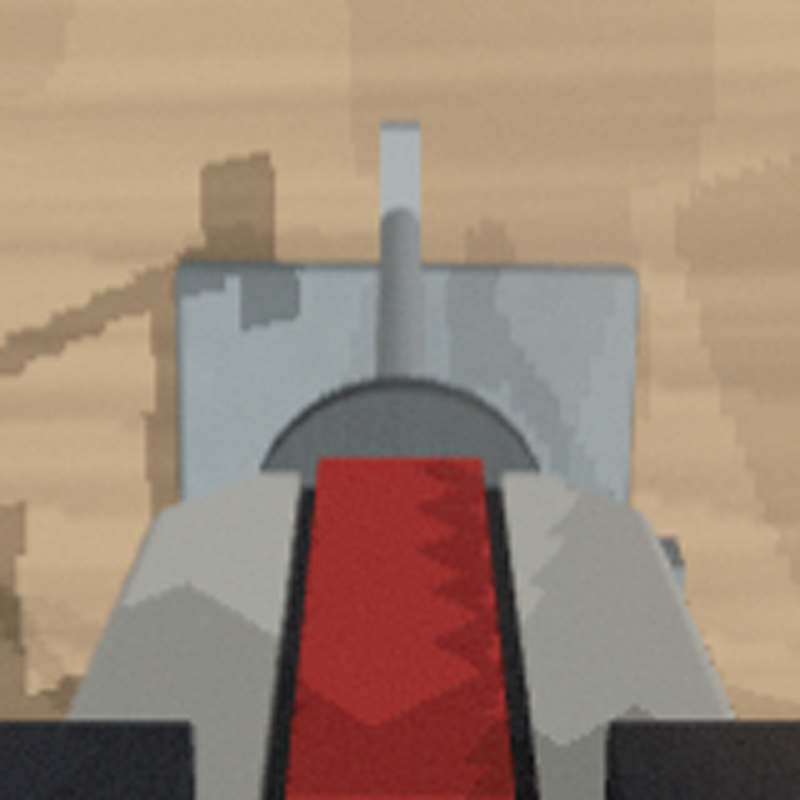

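Request:
{"op": "drive_tool", "data": {
  "delta_pos": [
    [-0.004, 0.0006, 0],
    [-0.006, 0, 0],
    [-0.007, 0, 0],
    [-0.007, 0, 0],
    [-0.006, 0, 0],
    [-0.005, 0, 0],
    [0, 0, 0],
    [0, 0, 0]
  ],
  "twist": [
    [0, 0, -0.003],
    [0, 0, 0],
    [0, 0, 0],
    [0, 0, 0],
    [0, 0, 0],
    [0, 0, 0],
    [0, 0, 0],
    [0, 0, 0]
  ],
  "hand": [0.01, 0.01, 0.01, 0.01, 0.01, 0.01, 0.01, 0.01]
}}

```text
t: 26.63
ee_pos: [0.5651, 0.2227, 0.1566]
tcp_rot: [-0.041, -3.141, 0.0]
force: [0.0, -0.8, -0.8]
grip_width: 0.016
```

```bash
python3 st.py 0.5673 0.2224 0.1443 1.545
python3 - <<'E'
from h import *
w=ctrl.capture("wrist"); crop(w,(317,270),80,5,"w23.png")
w=ctrl.capture("scene"); crop(w,(375,290),60,6,"s23.png")
E
python3 -c "
import cv2,numpy as np
L=lambda n:cv2.resize(cv2.imread('pics/'+n),(400,400))
cv2.imwrite('pics/m23.png',np.hstack([L('w23.png'),L('s23.png')]))"
```

```text
t 26.63 pos [0.5651 0.2227 0.1566] yang 1.5449 tilt z [-0.0004 -0.     -1.    ] q [ 0.2909  0.1859  1.5409  0.0001  1.4152 -1.254 ] f [ 0.0096 -0.8479 -0.8266] m [ 0.049  -0.0025  0.029 ] w 0.016
delta world [ 0.0022 -0.0003 -0.0123] delta tool [-0.0022 -0.0002  0.0123] turn tool z -7.884411263026081e-05
delta tool after turn [-0.0022 -0.0002  0.0123] Mx [-0.9997  0.0258  0.0004] My [ 0.0258  0.9997 -0.0001]
w23.png origin 237 190 scale 5
s23.png origin 315 230 scale 6
```

View pics/m23.png

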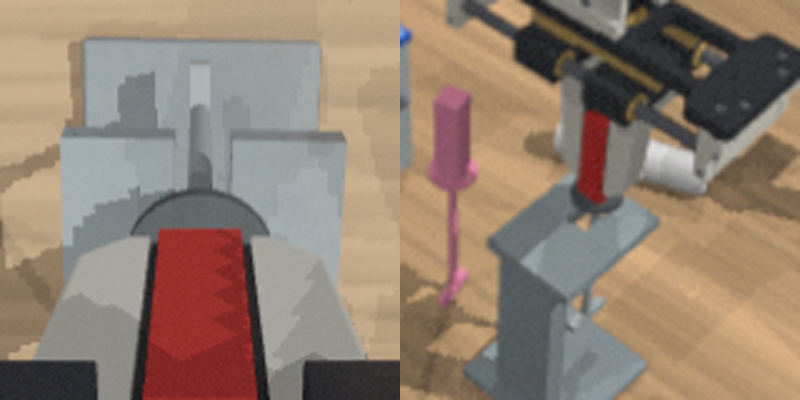

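Request:
{"op": "drive_tool", "data": {
  "delta_pos": [
    [-0.0025, 0.0003, 0],
    [0, 0, 0.003],
    [0, 0, 0.003],
    [0, 0, 0.002],
    [0, 0, 0.0015],
    [0, 0, 0.001],
    [0, 0, 0.001],
    [0, 0, 0]
  ],
  "twist": [
    [0, 0, 0],
    [0, 0, 0],
    [0, 0, 0],
    [0, 0, 0],
    [0, 0, 0],
    [0, 0, 0],
    [0, 0, 0],
    [0, 0, 0]
  ],
  "hand": [0.01, 0.01, 0.01, 0.01, 0.01, 0.01, 0.01, 0.01]
}}

```text
t: 27.4
ee_pos: [0.5673, 0.223, 0.145]
tcp_rot: [-0.04, -3.141, 0.0]
force: [-0.0, -0.4, -1.3]
grip_width: 0.0159
```

```bash
python3 st.py 0.5673 0.2224 0.1443 1.545
```

```text
t 27.4 pos [0.5673 0.223  0.145 ] yang 1.5452 tilt z [-0.0003 -0.0001 -1.    ] q [ 0.2904  0.2001  1.5464 -0.      1.3954 -1.2549] f [-0.019  -0.3842 -1.3144] m [ 0.0568  0.0157 -0.0359] w 0.0159
delta world [ 0.     -0.0006 -0.0007] delta tool [-0.0001 -0.0006  0.0007] turn tool z 0.0002487435934974691
delta tool after turn [-0.0001 -0.0006  0.0007] Mx [-0.9997  0.0258  0.0003] My [ 0.0258  0.9997 -0.0001]
```

Request:
{"op": "drive_tool", "data": {
  "delta_pos": [
    [0, -0.0003, 0.0005],
    [0, 0, 0.0005],
    [0, 0, 0],
    [0, 0, 0]
  ],
  "twist": [
    [0, 0, 0],
    [0, 0, 0],
    [0, 0, 0],
    [0, 0, 0]
  ],
  "hand": [0.01, 0.01, 0.01, 0.01]
}}

```text
t: 27.73
ee_pos: [0.5674, 0.2227, 0.1443]
tcp_rot: [0.04, 3.141, 0.0]
force: [0.1, -0.5, -0.8]
grip_width: 0.0158
```

```bash
python3 st.py 0.5673 0.2224 0.1443 1.545
python3 - <<'E'
from h import *
w=ctrl.capture("wrist"); crop(w,(317,270),80,5,"w24.png")
w=ctrl.capture("scene"); crop(w,(375,290),60,6,"s24.png")
E
python3 -c "
import cv2,numpy as np
L=lambda n:cv2.resize(cv2.imread('pics/'+n),(400,400))
cv2.imwrite('pics/m24.png',np.hstack([L('w24.png'),L('s24.png')]))"
```

```text
t 27.73 pos [0.5674 0.2227 0.1443] yang 1.5452 tilt z [ 0.0001  0.0001 -1.    ] q [ 0.2899  0.2004  1.5474  0.      1.3937 -1.2553] f [ 0.1083 -0.5307 -0.7518] m [ 0.0004 -0.0216 -0.0511] w 0.0158
delta world [-0.0001 -0.0003 -0.    ] delta tool [ 0.0001 -0.0003  0.    ] turn tool z 0.00019045173573606355
delta tool after turn [ 0.0001 -0.0003  0.    ] Mx [-0.9997  0.0258 -0.0001] My [0.0258 0.9997 0.0001]
w24.png origin 237 190 scale 5
s24.png origin 315 230 scale 6
```

View pics/m24.png

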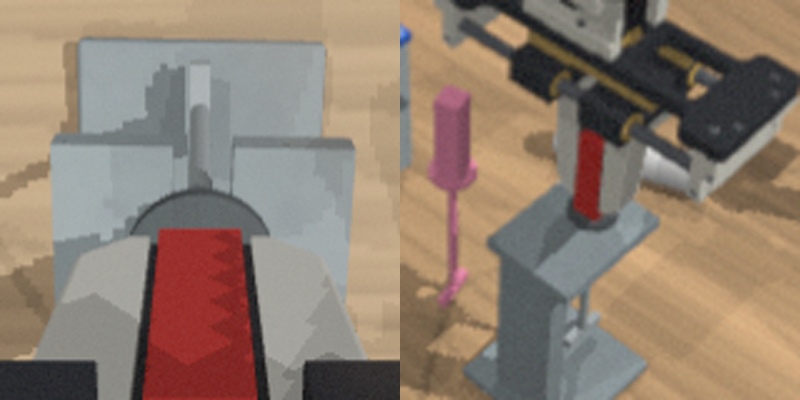

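Request:
{"op": "drive_tool", "data": {
  "delta_pos": [
    [0, 0, 0.0004],
    [0, 0, 0],
    [0, 0, 0],
    [0, 0, 0],
    [0, 0, 0],
    [0, 0, 0],
    [0, 0, 0]
  ],
  "twist": [
    [0, 0, 0],
    [0, 0, 0],
    [0, 0, 0],
    [0, 0, 0],
    [0, 0, 0],
    [0, 0, 0],
    [0, 0, 0]
  ],
  "hand": [0.01, 0.01, 0.02, 0.025, 0.035, 0.045, 0.045]
}}

```text
t: 28.42
ee_pos: [0.5674, 0.2227, 0.1437]
tcp_rot: [-0.04, -3.141, 0.0]
force: [0.1, -0.0, 0.2]
grip_width: 0.0401
```

```bash
python3 st.py 0.5673 0.2224 0.30 1.545
python3 - <<'E'
from h import *
w=ctrl.capture("wrist"); crop(w,(317,300),100,4,"w25.png")
w=ctrl.capture("scene"); crop(w,(375,290),60,6,"s25.png")
E
python3 -c "
import cv2,numpy as np
L=lambda n:cv2.resize(cv2.imread('pics/'+n),(400,400))
cv2.imwrite('pics/m25.png',np.hstack([L('w25.png'),L('s25.png')]))"
```

```text
t 28.42 pos [0.5674 0.2227 0.1437] yang 1.5452 tilt z [-0.0001 -0.     -1.    ] q [ 0.2899  0.2008  1.5479 -0.      1.3929 -1.2553] f [ 0.1352 -0.0498  0.1744] m [0.058  0.0113 0.0268] w 0.0401
delta world [-0.0001 -0.0003  0.1563] delta tool [ 0.0001 -0.0003 -0.1563] turn tool z 0.00018487824720914148
delta tool after turn [ 0.0001 -0.0003 -0.1563] Mx [-0.9997  0.0258  0.0001] My [ 0.0258  0.9997 -0.    ]
w25.png origin 217 200 scale 4
s25.png origin 315 230 scale 6
```

View pics/m25.png

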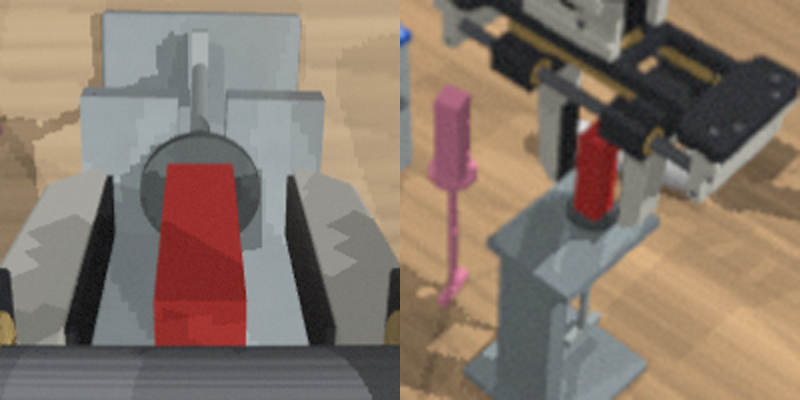

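Key hangs free by its collar. Retreat straight up, then back.

Request:
{"op": "drive_tool", "data": {
  "delta_pos": [
    [0, 0, -0.008],
    [0, 0, -0.02],
    [0, 0, -0.03],
    [0, 0, -0.03],
    [0, 0, -0.03],
    [0, 0, -0.03],
    [0, 0, -0.01],
    [0.015, 0, 0]
  ],
  "twist": [
    [0, 0, 0],
    [0, 0, 0],
    [0, 0, 0],
    [0, 0, 0],
    [0, 0, 0],
    [0, 0, 0],
    [0, 0, 0],
    [0, 0, 0]
  ],
  "hand": [0.045, 0.045, 0.045, 0.045, 0.045, 0.045, 0.045, 0.045]
}}

```text
t: 29.18
ee_pos: [0.5551, 0.2231, 0.3064]
tcp_rot: [0.041, 3.134, 0.003]
force: [-0.1, 1.3, -0.3]
grip_width: 0.0449
```

Request:
{"op": "drive_tool", "data": {
  "delta_pos": [
    [0.025, 0, 0],
    [0.03, 0, 0],
    [0.03, 0, 0],
    [0.02, 0, 0],
    [0, 0, 0],
    [0, 0, 0],
    [0, 0, 0]
  ],
  "twist": [
    [0, 0, 0],
    [0, 0, 0],
    [0, 0, 0],
    [0, 0, 0],
    [0, 0, 0],
    [0, 0, 0],
    [0, 0, 0]
  ],
  "hand": [0.045, 0.045, 0.045, 0.045, 0.045, 0.045, 0.045]
}}

```text
t: 29.77
ee_pos: [0.4478, 0.2257, 0.3019]
tcp_rot: [0.04, 3.141, 0.0]
force: [-0.2, 1.2, -0.5]
grip_width: 0.045
```

```bash
python3 - <<'E'
from h import *
o=ctrl.observe();print(o["t"],o["ee_pos"],o["force"])
for n in ("wrist","top","scene"):
    w=ctrl.capture(n); cv2.imwrite(f"pics/f_{n}.png",w["pixels"][:,:,::-1])
    if n=="scene": crop(w,(230,225),40,10,"f_tray.png");crop(w,(370,300),60,6,"f_stand.png")
    if n=="top": crop(w,(272,220),40,8,"f_tstand.png")
E
python3 -c "
import cv2,numpy as np
L=lambda n:cv2.resize(cv2.imread('pics/'+n),(400,400))
cv2.imwrite('pics/mf.png',np.hstack([L('f_tray.png'),L('f_stand.png')]))"
```

```text
29.7667 [0.44784318 0.22572658 0.30191282] [-0.24333684  1.22545066 -0.45633458]
f_tstand.png origin 232 180 scale 8
f_tray.png origin 190 185 scale 10
f_stand.png origin 310 240 scale 6
```

View pics/mf.png

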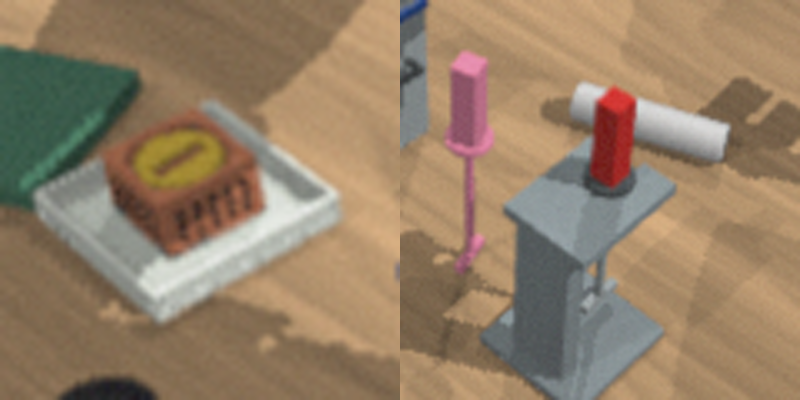

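View pics/f_wrist.png

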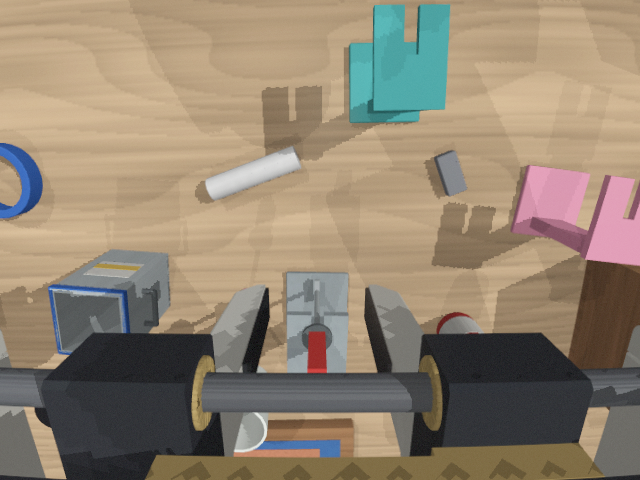

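View pics/f_top.png

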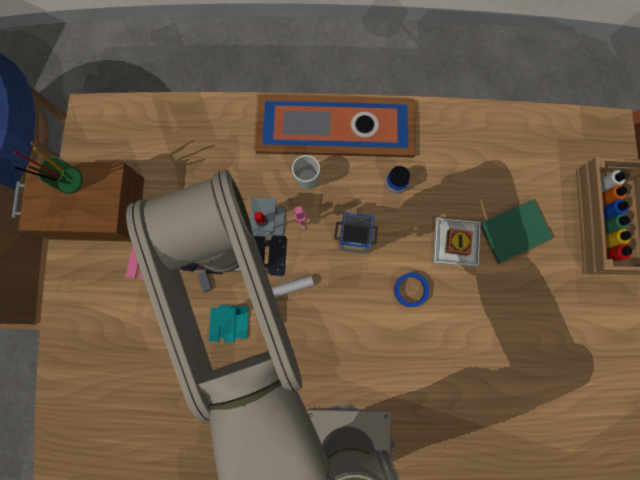

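Final pictures: the strainer is upright and flat in the tray (top view 460,241), the red key hangs by its collar in the grey fork (top 260,217), the tank is empty and the other things I can see are where they were. The gripper is clear of everything.

```bash
python3 -c "
from workcell import ctrl
print(ctrl.close_job())"
```

```text
the job is handed in; nothing more can be done
None
```

The strainer is out of the tank and standing upright on the floor of the white tray, and the red T-key is back in the fork of the grey stand. I handed the job in at about 30 s of the 72 s allowed.

- **Lift:** The slot showed clearly in the wrist camera, so I lined the crossbar up by sight instead of feeling for it. It went through without contact, I turned the key a quarter turn, and the strainer lifted out freely.
- **Placing and return:** I lowered the strainer onto the tray floor until its weight came off the key. Then I turned the key back, drew it out through the slot and hung it up.
- **Forces:** Every wrist reading I took stayed under about 5 N, and no sideways load showed while lifting.
- **Last checks:** The final pictures show the strainer flat and level in the tray, the key hanging by its collar, the tank empty and the gripper clear of everything. The other objects I could see were where they started. The arm hid the pink stand and the varnish can in the last top view. The last wrist view still shows parts of both, with nothing out of place.

No check failed. One wrist picture was 2.4 mm off because the arm was still settling, so I retook it at rest before going into the tank. The force reading when the key reached the fork was too small to be sure of, so I confirmed it by camera after letting go.

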